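# Refit the carousel's splined handle and load the clean ramekins

### The arm

A 6-joint arm with a two-finger parallel gripper is mounted at the origin on the work surface. World frame = base frame: x ahead of the robot, y to its left, z up, the work surface at z = 0. Lengths are in m, angles in rad, forces in N, time in s.
With the tool pointing down it reaches from about 0.3 to 0.775 m from the base axis. Payload 14.6 kg.
Tool frame: the origin (TCP) lies midway between the tips of the shut fingers; the grasp point (between the pads) lies 19 mm behind it (ctrl.hold_point_z is the distance from the TCP to the grasp point, in m); z points along the fingers, x is the direction in which the jaws open and shut, and the axes are right-handed (so a half turn about z gives the same grasp; the last joint's range is limited). The gripper opens to 94 mm and grips with 3 to 60 N. Pads are 16 mm wide; open, the fingers measure 119 mm over their backs; the gripper's body (75 mm by 177 mm) begins 78 mm behind the grasp point.
Start: joints at [-0.067, 0.3, 1.521, -0, 1.321, -0.067], TCP at [0.55, -0, 0.205] pointing down, gripper open.
Joint ranges: [-3.03, 3.03], [-0.79, 2.21], [0.23, 2.52], [-1.04, 4.18], [0, 3.07], [-2.55, 2.55]. Speed limits (rad/s): [2.22, 2.22, 2.57, 3.14, 3.14, 3.14].

### API

Orientations are given as [roll, pitch, yaw] about the fixed x, y, z axes, in that order (R = Rz(yaw) Ry(pitch) Rx(roll)).
In Python, from station import ctrl, viewer, ticket, nets gives the robot as it stands.
- The arm moves only by the tool carry_out, never from a script. Its argument "commands" is one flat list of numbers, 7 for each row, row after row: the closure, from -1 (fully open) to 1 (shut), so that 0 is half open, then the shift along the world's x, y, z in cm, then the turn, a rotation vector about the world's x, y, z in rad. In form: [gripper, tx, ty, tz, ax, ay, az, gripper, tx, ty, tz, ax, ay, az, ...]. A call has 1 to 12 rows; each row is the pose to reach, as a shift and turn from the pose measured when the call began; what a row does not reach only later rows make up. A row lasts 1/12 s, in which the tool goes at most 41.7 mm and 7.16 degrees, less where a joint would pass 70% of its speed; a pose out of reach is approached as far as the arm can. A call with a gripper value outside its range is refused whole. The fingers move at their own pace and stop on an object; "force" is the grip in N (left out, the last holds). Time passes only in rows, so rows that repeat a pose let the fingers close. It gives the time, the measured TCP pose, the force and the opening at its end, in the units of the state.
- ctrl.get_obs(): the state, without advancing time (a new reading comes with each control period).
- viewer.camera(name): name is "scene" or "side" or "wrist"; returns (picture, depth): 480x640x3 uint8, blue, green, red; 480x640 float32, m along the optical axis (not along the pixel's ray), 0 where there is no reading.
- viewer.camera_info(name): a dict with "fx", "fy", "cx", "cy" (pixels), "R" (3x3) and "t" (3): a world point X has camera coordinates R X + t. Camera axes: x right, y down, z forward; pixel columns grow to the right and rows downward; lengths in m; the calibration is good to about 2 mm. A picture is of the moment at which its call begins: read the wrist's pose just before it. camera_info takes no time and is no camera call; for the wrist camera it gives the pose at the moment of the call.
- ticket.hand_in(): hands the job in, once; it reports no verdict.
Trained networks look in the newest picture that a camera, given by its name, has taken for a name from the list of things; names that differ only in an ending like _2 or _b are one class to them, and where a whole thing is asked for, a point or a joint stands for the part that bears it (a point fixed in the world has none). Each returns a list of dicts, best first, with "confidence" (0 to 1); they miss things now and then, are a little off and sometimes report something else, mostly with a low value. They report only what shows in the picture. A call takes as long as a camera call. They do not tell look-alikes from the thing itself.
- nets.silhouettes(camera, thing): "region" (480x640 bool, what is visible of it) and "extent" ([left, top, right, bottom] in pixels, round what is visible of it).
The state is a dict: "time_s": time; "qpos": joint angles; "joint_vel": joint speeds; "tau": joint torques, N m; "ee_pos": TCP position; "eef_rot": TCP orientation; "force": force on the tool from outside, world axes, zero at the start; "moment": the same for the moment, N m; "grip_width": finger opening in m.
Only numpy, scipy, OpenCV 4.12 (cv2) and the standard library are available. Lean on these libraries where they do the work, as an engineer would, in place of code of your own. Each camera call takes 0.05 s, during which the arm holds its last target. There are 200 camera calls.

### The job

Put the snack carousel back in service after washing. Fit the turning handle over the toothed hub, turning it until the teeth mesh and it sits fully home on the deck, and then bring the carousel round so that its fixed bamboo tray stands over the steel pointer. Move every ramekin from the draining rack gently into a pocket of its own on the carousel, rim down; leave the tray over the pointer at the end, the handle in place, and do not disturb the cups, jar and other things on the counter.

Things in the scene. Friction and masses are not known exactly. Their poses are not given: they have to be found in the camera images.
- carousel: stainless steel turntable, 300 mm across; origin on the counter under its axis. The base is fixed; a steel pointer arm runs out from under the deck along the base's -x (about towards the robot) to 185 mm from the axis. The top of the deck is 34 mm above the counter
- deck (a joint): angle of the turning deck, rad, counter-clockwise positive seen from above; 0 when the fixed bamboo tray stands over the pointer. It turns smoothly against about 0.15 N m of friction and stays where it is left; it starts at +0.6 to +1.3
- hub (a point): centre of the deck on its top face, under the splined hub; frame turns with the deck. The hub is a 36 mm steel core, 28 mm tall, with six straight teeth 10 mm wide reaching out to 64 mm across, one of them along this frame's x axis and the rest every 60 degrees; a cone nose 8 mm high tops the core, 36 mm above the deck
- tray_mark (a point): top of the outer part of the small bamboo tray that is fixed to the deck (70 mm radially, 100 mm across, 20 mm high), 135 mm out from the axis along the deck's -x
- pointer (a point): top of the upright end of the steel pointer, 30 mm above the counter, 178 mm from the axis
- handle: turning handle, 0.3 kg: steel collar 79 mm across, 48 mm tall, open below; on top an upright bamboo grip bar 76 mm long (handle's x), 18 mm thick (y), 46 to 88 mm above the origin. Origin: centre of the underside, z up. Starts standing on the counter. Home, its underside sits on the deck; with teeth clashing it stands 26 to 30 mm too high
- handle_teeth (a point): on the handle's axis, 21 mm above its underside, axes as the handle's. Six inner teeth 8 mm wide, 2 to 40 mm above the underside, point inward to 42 mm across, at 30 degrees from the bar and then every 60. They enter between the hub's teeth (2 mm clear, 0.09 rad play either way) when the bar is at a multiple of 60 degrees from the hub frame's x axis
- rack: fixed bamboo draining rack, 320 mm wide (its y, roughly towards the robot) and about 110 mm deep; origin on the counter under the middle of its floor. The floor slopes at 29 degrees, lower edge on its -x side (away from the carousel) with a lip 14 mm tall there; ramekins stand side by side on it, about 83 mm apart along its y, the centres of their mouths 55 mm above the counter
- pocket0 (a point): centre of the floor (level with the deck top) of round pocket 0: a ring on the deck 68 mm inside, 76 mm outside, 8 mm high, 103 mm from the axis at -108 degrees in the deck's frame; z up
- pocket1 (a point): centre of the floor (level with the deck top) of round pocket 1: a ring on the deck 68 mm inside, 76 mm outside, 8 mm high, 103 mm from the axis at -36 degrees in the deck's frame; z up
- pocket2 (a point): centre of the floor (level with the deck top) of round pocket 2: a ring on the deck 68 mm inside, 76 mm outside, 8 mm high, 103 mm from the axis at +36 degrees in the deck's frame; z up
- pocket3 (a point): centre of the floor (level with the deck top) of round pocket 3: a ring on the deck 68 mm inside, 76 mm outside, 8 mm high, 103 mm from the axis at +108 degrees in the deck's frame; z up
- ramekin0: matte grey ceramic ramekin, 180 g: straight wall 52 mm across, 60 mm tall, rolled rim 60 mm across and 8 mm tall at its mouth. Origin at the centre of the mouth; z points from the mouth to the closed base (up when rim-down). Starts with its rim on the sloping floor of the rack, base up and leaning to the rack's -x side, axis about 29 degrees from vertical. May be absent
- ramekin1: matte grey ceramic ramekin, 180 g: straight wall 52 mm across, 60 mm tall, rolled rim 60 mm across and 8 mm tall at its mouth. Origin at the centre of the mouth; z points from the mouth to the closed base (up when rim-down). Starts with its rim on the sloping floor of the rack, base up and leaning to the rack's -x side, axis about 29 degrees from vertical. May be absent
- ramekin2: matte grey ceramic ramekin, 180 g: straight wall 52 mm across, 60 mm tall, rolled rim 60 mm across and 8 mm tall at its mouth. Origin at the centre of the mouth; z points from the mouth to the closed base (up when rim-down). Starts with its rim on the sloping floor of the rack, base up and leaning to the rack's -x side, axis about 29 degrees from vertical. May be absent
- ramekin3: matte grey ceramic ramekin, 180 g: straight wall 52 mm across, 60 mm tall, rolled rim 60 mm across and 8 mm tall at its mouth. Origin at the centre of the mouth; z points from the mouth to the closed base (up when rim-down). Starts with its rim on the sloping floor of the rack, base up and leaning to the rack's -x side, axis about 29 degrees from vertical. May be absent
- cup0: closed green plastic snack cup, 72 mm across, 70 mm tall, loose, not part of the job; origin at the centre of its underside
- cup1: closed green plastic snack cup, 72 mm across, 70 mm tall, loose, not part of the job; origin at the centre of its underside
- cup2: closed green plastic snack cup, 72 mm across, 70 mm tall, loose, not part of the job; origin at the centre of its underside
- jar: clear acrylic lidded jar, 94 mm across, 134 mm tall, loose, not part of the job; origin at the centre of its underside
- bamboo_tray: small loose bamboo tray, 90 x 150 x 25 mm, loose, not part of the job; origin at the centre of its underside
- mug: white mug, 80 mm across, 90 mm tall, loose, not part of the job; origin at the centre of its underside
- water: glass water bottle, 66 mm across, 200 mm tall, loose, not part of the job; origin at the centre of its underside
Things that resemble listed ones, but are neither listed nor needed, are in the scene too. Leave any orange or pink look-alike of the ramekin2 alone.

How it is judged:
On the way, in this order (a step that is already met when the one before it is completed fails the run):
1. the handle is meshed with the hub and fully home (z of handle in the frame of hub between -0.004 and 0.004 m and horizontal distance between handle and hub below 0.005 m and angle between handle's own z axis and vertical below 0.07 rad), for 0.3 s.
2. the bamboo tray of the deck has been brought over the pointer, with the handle home (all of step 1 and value of joint deck between -0.12 and 0.12 rad), for 0.2 s.
At the end, for the whole second after the job is handed in: handle home on the hub (underside within 4 mm of the deck, 5 mm of centre, level within 0.07 rad), deck within 0.12 rad of tray over pointer and still, every ramekin present rim-down in a pocket (8 mm of its centre, rim within 4 mm of the floor, upright within 0.08 rad) and at rest (all of step 2 and velocity of joint deck between -0.05 and 0.05 rad/s and ((horizontal distance between ramekin0 and pocket0 below 0.008 m and z of ramekin0 in the frame of pocket0 between -0.004 and 0.004 m) or (horizontal distance between ramekin0 and pocket1 below 0.008 m and z of ramekin0 in the frame of pocket1 between -0.004 and 0.004 m) or (horizontal distance between ramekin0 and pocket2 below 0.008 m and z of ramekin0 in the frame of pocket2 between -0.004 and 0.004 m) or (horizontal distance between ramekin0 and pocket3 below 0.008 m and z of ramekin0 in the frame of pocket3 between -0.004 and 0.004 m)) and angle between each of ramekin0, ramekin1, ramekin2, ramekin3's own z axis and vertical below 0.08 rad and linear speed of each of ramekin0, ramekin1, ramekin2, ramekin3 below 0.03 m/s and ((horizontal distance between ramekin1 and pocket0 below 0.008 m and z of ramekin1 in the frame of pocket0 between -0.004 and 0.004 m) or (horizontal distance between ramekin1 and pocket1 below 0.008 m and z of ramekin1 in the frame of pocket1 between -0.004 and 0.004 m) or (horizontal distance between ramekin1 and pocket2 below 0.008 m and z of ramekin1 in the frame of pocket2 between -0.004 and 0.004 m) or (horizontal distance between ramekin1 and pocket3 below 0.008 m and z of ramekin1 in the frame of pocket3 between -0.004 and 0.004 m)) and ((horizontal distance between ramekin2 and pocket0 below 0.008 m and z of ramekin2 in the frame of pocket0 between -0.004 and 0.004 m) or (horizontal distance between ramekin2 and pocket1 below 0.008 m and z of ramekin2 in the frame of pocket1 between -0.004 and 0.004 m) or (horizontal distance between ramekin2 and pocket2 below 0.008 m and z of ramekin2 in the frame of pocket2 between -0.004 and 0.004 m) or (horizontal distance between ramekin2 and pocket3 below 0.008 m and z of ramekin2 in the frame of pocket3 between -0.004 and 0.004 m)) and ((horizontal distance between ramekin3 and pocket0 below 0.008 m and z of ramekin3 in the frame of pocket0 between -0.004 and 0.004 m) or (horizontal distance between ramekin3 and pocket1 below 0.008 m and z of ramekin3 in the frame of pocket1 between -0.004 and 0.004 m) or (horizontal distance between ramekin3 and pocket2 below 0.008 m and z of ramekin3 in the frame of pocket2 between -0.004 and 0.004 m) or (horizontal distance between ramekin3 and pocket3 below 0.008 m and z of ramekin3 in the frame of pocket3 between -0.004 and 0.004 m))); the robot touches nothing.
It fails at once if one of the other things on the counter is moved more than 40 mm (distance of any of cup0, cup1, cup2, jar, bamboo_tray, mug, water from where it was at the start of the episode above 0.04 m).
It fails at once if a ramekin is dropped or rammed onto the carousel (over 150 N) (contact force between any of ramekin0, ramekin1, ramekin2, ramekin3 and carousel above 150 N).
Of ramekin0, ramekin1, ramekin2, ramekin3 only 3 to 4 are there at a start; the rules pass over those that are not, and their reading is None.
At some moment in a run one of handle may be knocked a few centimetres aside while the robot is not near it.
It also fails if it takes over 208 s, if anything falls off the work surface, if the arm or the gripper's body presses on something with over 40 N, if the wrist force passes 120 N, or if a joint passes its speed limit or range.

## Working session

There is one attempt and no reset: what is moved stays moved. The work goes in short steps, Python scripts to look and compute and a tool call to move; the robot and the scene stay as the last step left them, time stands still between calls to the robot, and variables do not carry over. Pictures are saved under pics/ and viewed, about 12 in all and at most 16, crops included, and the job is handed in when it is done.

Besides the shell and the picture viewer there is one more tool, called after "Emit:" as name(argument=value, ...) on one line, values as JSON. carry_out: Moves the arm, as the interface text tells. Its arguments: {"type":"object","properties":{"commands":{"type":"array","items":{"type":"number"}},"force":{"type":"number"}},"required":["commands"]}

```bash
ls; mkdir -p pics; cat > h.py <<'E'
import numpy as np, cv2
from station import ctrl, viewer, ticket, nets
def cloud(cam):
    info=viewer.camera_info(cam); p,d=viewer.camera(cam)
    v,u=np.mgrid[:480,:640]
    X=np.stack([(u-info['cx'])/info['fx']*d,(v-info['cy'])/info['fy']*d,d],-1)
    W=(X-np.array(info['t']))@np.array(info['R'])
    W[d==0]=np.nan
    return p,W,info
def px(info,P):
    c=np.array(info['R'])@np.array(P)+np.array(info['t']); return info['fx']*c[0]/c[2]+info['cx'],info['fy']*c[1]/c[2]+info['cy']
E
python3 - <<'E'
from h import *
print(ctrl.get_obs())
for c in ['scene','side']:
    p,W,i=cloud(c); cv2.imwrite(f'pics/{c}0.png',p); np.save(f'{c}0.npy',W)
    print(c,-np.array(i['R']).T@i['t'],i['fx'])
    for t in ['carousel','handle','hub','tray_mark','rack','ramekin0','cup0','jar','mug','water','bamboo_tray']:
        for r in nets.silhouettes(c,t):
            m=r['region']; print(t,round(r['confidence'],2),[int(x) for x in r['extent']],np.nanmedian(W[m],0).round(3),np.nanpercentile(W[m][:,2],[2,98]).round(3))
E
```

```text
pics
{'time_s': 0.0, 'qpos': array([-6.66182619e-02,  3.00474538e-01,  1.52159294e+00,  1.07413944e-06,
        1.32066507e+00, -6.65988225e-02]), 'joint_vel': array([-8.80896665e-04, -5.75526587e-04, -5.85893971e-05, -1.04365666e-03,
        1.11898071e-03, -1.41525192e-03]), 'tau': array([-1.53750298e-03, -5.31805658e+01, -3.52735734e+01,  7.07558286e-02,
        2.43994006e-02, -4.79655944e-05]), 'ee_pos': array([5.49741236e-01, 4.56874318e-06, 2.04879420e-01]), 'eef_rot': array([-3.14151576e+00,  1.13729576e-03, -1.96621753e-05]), 'force': array([ 0.18895864, -0.61417161, -0.02417566]), 'moment': array([-0.02913224, -0.00119172, -0.05595298]), 'grip_width': 0.09401423368276784}
scene [ 1.63459722 -0.00480536  0.7745753 ] 560.8271718561073
carousel 0.76 [288, 234, 419, 318] [0.596 0.042 0.035] [0.028 0.062]
carousel 0.57 [386, 208, 412, 240] [0.365 0.172 0.056] [0.005 0.072]
handle 0.76 [450, 226, 481, 273] [0.499 0.313 0.046] [0.004 0.089]
hub 0.8 [288, 240, 419, 323] [0.597 0.042 0.035] [0.03  0.062]
tray_mark 0.91 [288, 240, 417, 320] [0.597 0.042 0.035] [0.03  0.062]
rack 0.66
[... 1979 characters left out ...]
0.048] [0.005 0.059]
ramekin0 0.91 [357, 390, 394, 419] [ 0.576 -0.448  0.048] [0.001 0.059]
ramekin0 0.71 [291, 333, 318, 364] [ 0.451 -0.327  0.104] [0.05  0.117]
cup0 0.74 [242, 279, 273, 315] [ 0.368 -0.16   0.068] [-0.     0.072]
cup0 0.72 [231, 190, 256, 220] [0.344 0.155 0.067] [0.008 0.072]
cup0 0.66 [402, 250, 432, 284] [ 0.757 -0.128  0.068] [0.006 0.072]
jar 0.9 [361, 149, 396, 197] [0.736 0.195 0.085] [0.002 0.127]
jar 0.65 [278, 198, 388, 275] [0.572 0.024 0.034] [0.029 0.061]
water 0.78 [337, 111, 355, 172] [0.663 0.325 0.14 ] [0.005 0.199]
water 0.19 [266, 194, 385, 277] [0.569 0.023 0.033] [0.028 0.061]
bamboo_tray 0.7 [394, 289, 453, 356] [ 0.744 -0.261  0.006] [0.001 0.026]
```

```bash
python3 - <<'E'
import cv2
a=cv2.imread('pics/scene0.png')[180:370,110:560];b=cv2.imread('pics/side0.png')[90:480,170:480]
cv2.imwrite('pics/a.png',cv2.resize(a,None,fx=1.75,fy=1.75,interpolation=2)); cv2.imwrite('pics/b.png',cv2.resize(b,None,fx=1.5,fy=1.5))
E
```

```text
(no output)
```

View pics/a.png

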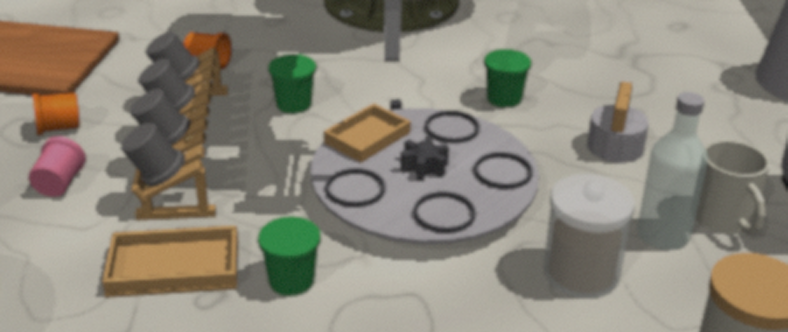

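View pics/b.png

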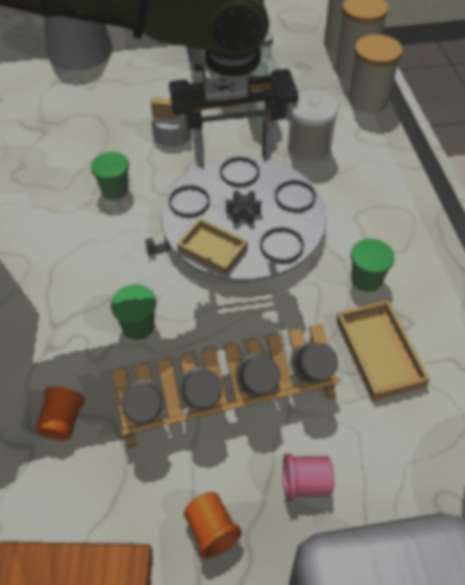

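```bash
cat >> h.py <<'E'
from scipy.optimize import least_squares
from scipy.spatial import ConvexHull
A=np.radians([-108,-36,36,108])
def deckfit(p,W,c0=(0.585,0.03),th0=1.0,fixc=None):
    g=p.max(2); xy=W[...,:2]; r=np.hypot(xy[...,0]-c0[0],xy[...,1]-c0[1])
    m=(g<75)&(r>.055)&(r<.15)&(W[...,2]>.028)&(W[...,2]<.052)
    P=xy[m]
    def f(q):
        C=q[:2]+.103*np.stack([np.cos(A+q[2]),np.sin(A+q[2])],1)
        return np.abs(np.linalg.norm(P[:,None]-C,axis=2)-.036).min(1)
    best=min((least_squares(f,[*c0,t],loss='soft_l1',f_scale=.003) for t in th0+np.linspace(-.4,.4,5)),key=lambda s:s.cost)
    return best.x,np.median(f(best.x)),len(P)
E
python3 - <<'E'
from h import *
for c in ['scene','side']:
    p=cv2.imread(f'pics/{c}0.png'); W=np.load(f'{c}0.npy'); x,y,z=W[...,0],W[...,1],W[...,2]
    r=np.hypot(x-.585,y-.03)
    print(c,'grey',np.nanpercentile(p.max(2)[(r<.14)],[5,20,50]))
    print('deck',*deckfit(p,W))
    m=(abs(z-.034)<.004)&(r<.2); P=W[m][:,:2]
    (cx,cy),rad=cv2.minEnclosingCircle(P.astype(np.float32)); print('circ',cx,cy,rad)
    m=(z>.047)&(z<.06)&(r<.17)&(r>.06); P=W[m][:,:2]; print('tray',cv2.minAreaRect(P.astype(np.float32)),len(P))
    m=(z>.020)&(z<.033)&(r>.155)&(r<.2)&(p.max(2)<80); print('pointer',np.median(W[m],0),m.sum())
    m=(z>.055)&(z<.095)&(abs(x-.48)<.06)&(abs(y-.30)<.06); P=W[m][:,:2]; print('bar',cv2.minAreaRect(P.astype(np.float32)),len(P),P.mean(0))
    m=(z>.035)&(z<.052)&(abs(x-.48)<.06)&(abs(y-.30)<.06); P=W[m][:,:2]; print('collar',cv2.minEnclosingCircle(P.astype(np.float32)),P.mean(0))
p,W,i=cloud('wrist'); cv2.imwrite('pics/w0.png',p); print(-np.array(i['R']).T@i['t'],np.array(i['R']).round(2),i['fx'])
E
```

```text
scene grey [33. 51. 97.]
deck [0.57757252 0.04438212 0.84645733] 0.0011242992318704348 425
circ 0.562177300453186 0.03995314612984657 0.16713878512382507
tray ((0.5084191560745239, -0.03161735087633133), (0.07493116706609726, 0.10621535032987595), 48.209835052490234) 387
pointer [0.40894023 0.00733773 0.02803571] 17
bar ((0.4728555977344513, 0.31942883133888245), (0.017962176352739334, 0.0812365934252739), 72.89405059814453) 214 [0.48639627 0.31560913]
collar ((0.47182124853134155, 0.3225838541984558), 0.0445001944899559) [0.48238481 0.31703639]
side grey [31. 38. 71.]
deck [0.57259952 0.04217312 0.83402351] 0.0013745695485367776 194
circ 0.5594795346260071 0.041495971381664276 0.16413655877113342
tray ((0.5067501664161682, -0.03296710550785065), (0.0743304193019867, 0.10231681168079376), 47.89113998413086) 313
pointer [0.40173302 0.00096868 0.02726338] 22
bar ((0.45598265528678894, 0.3201220631599426), (0.02083611860871315, 0.04792013019323349), 65.31864166259766) 157 [0.45361789 0.31712028]
collar ((0.46636003255844116, 0.30816811323165894), 0.038365669548511505) [0.45763713 0.29681166]
[0.55140602 0.08157948 0.38412286] [[ 1.    0.   -0.  ]
 [ 0.   -0.96  0.28]
 [-0.   -0.28 -0.96]] 384.9912243034815
```

View pics/w0.png

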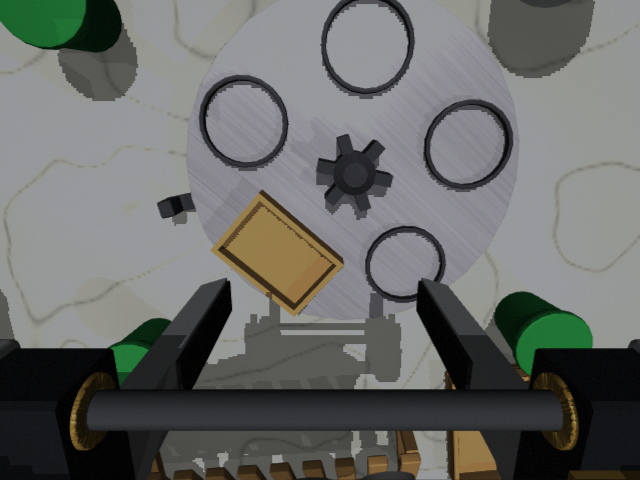

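```bash
cat > w.py <<'E'
from h import *
def look(save=None,th0=.85):
    p,W,i=cloud('wrist')
    if save: cv2.imwrite(f'pics/{save}.png',p)
    return p,W,i
def deck(p,W,th0=.85,c0=(.575,.043)):
    print('deck',*deckfit(p,W,c0,th0))
    z=W[...,2]; r=np.hypot(W[...,0]-c0[0],W[...,1]-c0[1])
    m=(abs(z-.034)<.004)&(r<.2); P=W[m][:,:2].astype(np.float32); print('circ',cv2.minEnclosingCircle(P))
    m=(z>.068)&(z<.072)&(r<.03); print('nose',W[m].mean(0) if m.any() else None)
    m=(z>.02)&(z<.033)&(r>.16)&(r<.2)&(p.max(2)<90)
    if m.any(): q=np.median(W[m],0); print('ptr',q, np.hypot(*(q[:2]-c0)), np.degrees(np.arctan2(*(q[:2]-c0)[::-1])))
    m=(z>.06)&(z<.064)&(r<.04)&(r>.02); a=np.arctan2(W[m][:,1]-c0[1],W[m][:,0]-c0[0]); print('teeth ang mod60',np.degrees(np.angle(np.mean(np.exp(6j*a))))/6,m.sum())
def bar(W,x0,y0,zlo=.055,zhi=.1):
    z=W[...,2]; m=(z>zlo)&(z<zhi)&(abs(W[...,0]-x0)<.07)&(abs(W[...,1]-y0)<.07); P=W[m]; t=P[P[:,2]>np.percentile(P[:,2],98)-.006]
    print('bar',cv2.minAreaRect(t[:,:2].astype(np.float32)),len(t),np.percentile(t[:,2],[5,50,95]))
    P=W[(z>zlo-.015)&(z<zlo-.004)&(abs(W[...,0]-x0)<.06)&(abs(W[...,1]-y0)<.06)][:,:2].astype(np.float32)
    print('collar',cv2.minEnclosingCircle(P) if len(P) else 0)
E
python3 - <<'E'
from w import *
p,W,i=look(); deck(p,W)
print('teeth px height',np.nanpercentile(W[...,2][160:190,330:380],[5,50,95]))
E
```

```text
deck [0.57538333 0.04450044 0.84168911] 0.0015394347887488918 7135
circ ((0.5600801706314087, 0.04216494411230087), 0.16624900698661804)
nose [0.57626649 0.04590699 0.06932506]
ptr [0.4043452  0.00986853 0.02879119] 0.17384118200642837 -169.01309142130913
teeth ang mod60 -11.74682450299762 1068
teeth px height [0.03362803 0.06656008 0.07022267]
```

Emit:
carry_out(commands=[-1,-2,5,0,0,0,0,-1,-4,11,2,0,0,0,-1,-6,17,2,0,0,0,-1,-8,23,2,0,0,0,-1,-8,23,2,0,0,0,-1,-8,23,2,0,0,0,-1,-8,23,2,0,0,0])

```text
time_s: 1.88
ee_pos: [0.468, 0.2348, 0.2259]
eef_rot: [-3.14, -0.0, 0.005]
force: [0.0, -0.4, -0.7]
grip_width: 0.094
```

```bash
python3 - <<'E'
from w import *
p,W,i=look('w1'); bar(W,.47,.32)
E
```

```text
bar ((0.4715815484523773, 0.3208509087562561), (0.017990989610552788, 0.07577729225158691), 73.04664611816406) 2190 [0.0844938  0.08705428 0.08845938]
collar ((0.4715642035007477, 0.3210400938987732), 0.04099643975496292)
```

View pics/w1.png

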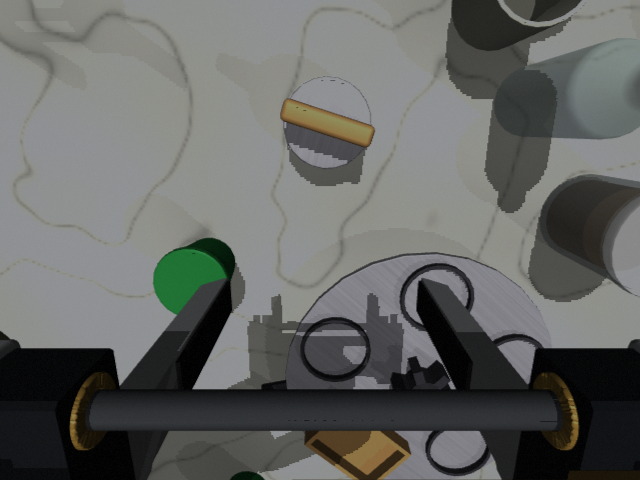

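Emit:
carry_out(commands=[-1,0.3,8.6,-6,0,0,1.27,-1,0.3,8.6,-6,0,0,1.27,-1,0.3,8.6,-6,0,0,1.27,-1,0.3,8.6,-6,0,0,1.27,-1,0.3,8.6,-6,0,0,1.27,-1,0.3,8.6,-6,0,0,1.27,-1,0.3,8.6,-6,0,0,1.27,-1,0.3,8.6,-6,0,0,1.27,-1,0.3,8.6,-6,0,0,1.27,-1,0.3,8.6,-8,0,0,1.27,-1,0.3,8.6,-10,0,0,1.27,-1,0.3,8.6,-12,0,0,1.27])

```text
time_s: 2.93
ee_pos: [0.4726, 0.3175, 0.105]
eef_rot: [3.141, -0.001, 1.275]
force: [1.0, -0.1, -0.1]
grip_width: 0.0942
```

Emit:
carry_out(commands=[-1,-0.1,0.3,-2,0,0,0,-1,-0.1,0.3,-4,0,0,0,-1,-0.1,0.3,-5.1,0,0,0,-1,-0.1,0.3,-5.1,0,0,0,1,-0.1,0.3,-5.1,0,0,0,1,-0.1,0.3,-5.1,0,0,0,1,-0.1,0.3,-5.1,0,0,0,1,-0.1,0.3,-5.1,0,0,0,1,-0.1,0.3,-5.1,0,0,0,1,-0.1,0.3,-5.1,0,0,0], force=40)

```text
time_s: 3.77
ee_pos: [0.4717, 0.3206, 0.0544]
eef_rot: [3.141, -0.001, 1.276]
force: [-1.2, -0.4, 0.0]
grip_width: 0.0575
```

Emit:
carry_out(commands=[1,0,0,0,0,0,0,1,0,0,0,0,0,0,1,0,0,0,0,0,0,1,0,0,0,0,0,0,1,0,0,0,0,0,0,1,0,0,0,0,0,0,1,0,0,0,0,0,0,1,0,0,0,0,0,0])

```text
time_s: 4.43
ee_pos: [0.4717, 0.3206, 0.0544]
eef_rot: [3.141, -0.001, 1.276]
force: [0.1, -0.7, -0.3]
grip_width: 0.0177
```

Emit:
carry_out(commands=[1,0,0,4,0,0,0,1,0,0,8,0,0,0,1,0,0,12,0,0,0,1,1.4,-3.7,13,0,0,0.09,1,2.8,-7.4,13,0,0,0.09,1,4.2,-11.1,13,0,0,0.09,1,5.6,-14.8,13,0,0,0.09,1,7,-18.5,13,0,0,0.09,1,8.4,-22.2,13,0,0,0.09,1,9.8,-25.9,13,0,0,0.09,1,10.4,-27.6,13,0,0,0.09,1,10.4,-27.6,13,0,0,0.09])

```text
time_s: 5.43
ee_pos: [0.5763, 0.0409, 0.1836]
eef_rot: [-3.141, -0.0, 1.362]
force: [-0.3, -0.5, -4.8]
grip_width: 0.018
```

Emit:
carry_out(commands=[1,0,0,0,0,0,0,1,0,0,0,0,0,0,1,0,0,0,0,0,0])

```text
time_s: 5.68
ee_pos: [0.576, 0.0416, 0.1833]
eef_rot: [-3.141, -0.0, 1.362]
force: [-0.4, 0.3, -3.3]
grip_width: 0.0175
```

```bash
python3 - <<'E'
from w import *
o=ctrl.get_obs(); print(o['ee_pos'],o['eef_rot'],o['force'],o['grip_width'])
p,W,i=look('w2'); bar(W,.576,.045,.18,.23)
print('wc',-np.array(i['R']).T@i['t'])
for c in ['scene','side']:
    p,W,i=cloud(c); 
    z=W[...,2]; m=(z>.125)&(z<.172)&(np.hypot(W[...,0]-.576,W[...,1]-.045)<.05)
    print(c,W[m].mean(0),cv2.minEnclosingCircle(W[m][:,:2].astype(np.float32)),np.percentile(W[m],[1,99],0))
E
```

```text
[0.57600804 0.04163613 0.18334459] [-3.14067450e+00 -1.63088543e-04  1.36243414e+00] [-0.43447878  0.32469511 -3.25659127] 0.017516212896799215
bar ((0.5764669179916382, 0.042292140424251556), (0.042073290795087814, 0.018772708252072334), 78.521484375) 705 [0.22243695 0.22626437 0.22960445]
collar ((0.5759961605072021, 0.04247957840561867), 0.04115312546491623)
wc [0.49818909 0.0588012  0.36209284]
scene [0.60598871 0.04094092 0.15085224] ((0.5786449909210205, 0.042286552488803864), 0.04129935801029205) [[0.57724834 0.00288685 0.12801874]
 [0.61761227 0.08162549 0.17158904]]
side [0.56901526 0.00992168 0.15134608] ((0.5742437243461609, 0.03801751881837845), 0.041030481457710266) [[ 0.53477598 -0.00108472  0.12799193]
 [ 0.61112159  0.03727483  0.17139851]]
```

View pics/w2.png

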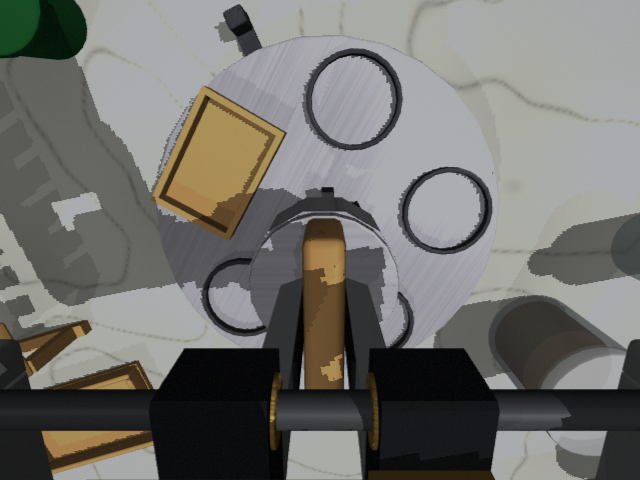

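Emit:
carry_out(commands=[1,0,0.25,-2,0,0,0,1,0,0.25,-4,0,0,0,1,0,0.25,-5,0,0,0,1,0,0.25,-5,0,0,0,1,0,0.25,-5,0,0,0])

```text
time_s: 6.25
ee_pos: [0.5762, 0.0444, 0.1339]
eef_rot: [-3.141, -0.0, 1.363]
force: [0.1, -0.4, -3.8]
grip_width: 0.0178
```

```bash
python3 - <<'E'
from w import *
o=ctrl.get_obs(); print(o['ee_pos'],o['eef_rot'],o['force'])
p,W,i=look('w3'); bar(W,.576,.045,.13,.18)
deck(p,W,.842,(.5757,.0447))
E
```

```text
[0.57618032 0.0444031  0.13394327] [-3.14097032e+00 -1.21629597e-04  1.36314479e+00] [ 0.06849951 -0.40516773 -3.81741656]
bar ((0.5764046907424927, 0.04497380554676056), (0.04231613874435425, 0.018333636224269867), 78.24099731445312) 697 [0.17251278 0.17633372 0.1795985 ]
collar ((0.5762053728103638, 0.04511228948831558), 0.04103216528892517)
deck [0.55023237 0.04132724 0.59208625] 0.010667962578594516 8017
circ ((0.5592390894889832, 0.048307694494724274), 0.16071178019046783)
nose None
ptr [0.40797298 0.0082915  0.02834812] 0.17163313144907752 -167.75280798827342
teeth ang mod60 nan 0
  return _methods._mean(a, axis=axis, dtype=dtype,
  ret = ret.dtype.type(ret / rcount)
```

Emit:
carry_out(commands=[1,-0.03,0,-0.8,0,0,0,1,-0.03,0,-1.6,0,0,0,1,-0.03,0,-2,0,0,0,1,-0.03,0,-2.4,0,0,0,1,-0.03,0,-2.8,0,0,0,1,-0.03,0,-2.8,0,0,0])

```text
time_s: 6.8
ee_pos: [0.5759, 0.0443, 0.1057]
eef_rot: [-3.141, -0.0, 1.363]
force: [0.0, 0.6, -3.4]
grip_width: 0.0176
```

Emit:
carry_out(commands=[1,0,0,-0.6,0,0,0,1,0,0,-1.2,0,0,0,1,0,0,-1.6,0,0,0,1,0,0,-1.8,0,0,0,1,0,0,-1.8,0,0,0,1,0,0,-1.8,0,0,0])

```text
time_s: 7.3
ee_pos: [0.5759, 0.0443, 0.0883]
eef_rot: [-3.141, -0.0, 1.363]
force: [-5.2, 0.4, 5.3]
grip_width: 0.0176
```

Emit:
carry_out(commands=[1,0,0,0,0,0,0,1,0,0,0,0,0,0,1,0,0,0,0,0,0,1,0,0,0,0,0,0,1,0,0,0,0,0,-0.1,1,0,0,0,0,0,-0.2,1,0,0,0,0,0,-0.3,1,0,0,0,0,0,-0.4,1,0,0,0,0,0,-0.5,1,0,0,0,0,0,-0.6,1,0,0,0,0,0,-0.7,1,0,0,0,0,0,-0.7], force=60)

```text
time_s: 8.3
ee_pos: [0.576, 0.0442, 0.0883]
eef_rot: [-3.142, -0.0, 0.658]
force: [-0.1, 0.1, -2.3]
grip_width: 0.0174
```

```bash
python3 - <<'E'
from w import *
o=ctrl.get_obs(); print(o['ee_pos'],o['eef_rot'],o['force'],o['moment'])
p,W,i=look('w4'); np.save('w4.npy',W);bar(W,.576,.045,.089,.13)
W2=W.copy(); W2[np.hypot(W[...,0]-.5757,W[...,1]-.0447)<.064]=np.nan; W2[W[...,2]>.045]=np.nan
print(deckfit(p,W2,(.5757,.0447),.2))
z=W[...,2]; r=np.hypot(W[...,0]-.5757,W[...,1]-.0447);m=(z>.05)&(z<.058)&(r>.095)&(r<.18)
print('tray',cv2.minAreaRect(W[m][:,:2].astype(np.float32)))
E
```

```text
[0.57604001 0.04422284 0.08833887] [-3.14152993e+00 -3.08383676e-04  6.58226532e-01] [-0.07695993  0.09129525 -2.3183678 ] [-0.04248314  0.00047251 -0.0523719 ]
bar ((0.5756105780601501, 0.0496106818318367), (0.03894956782460213, 0.06526581943035126), 59.72659683227539) 1876 [0.12170906 0.12219532 0.12871538]
collar ((0.5763493180274963, 0.046031054109334946), 0.04087068885564804)
(array([0.57436366, 0.04513503, 0.18882103]), np.float64(0.0014898811175016874), 10971)
tray ((0.4688758850097656, 0.023395925760269165), (0.05567822605371475, 0.10124844312667847), 10.905406951904297)
```

View pics/w4.png

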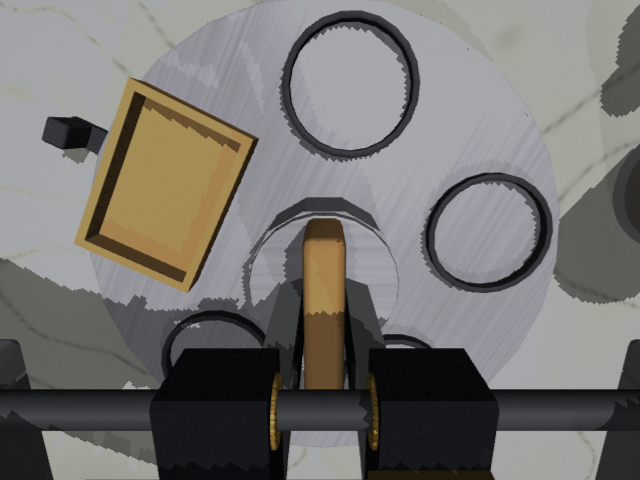

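Emit:
carry_out(commands=[-1,0,0,0,0,0,0,-1,0,0,0,0,0,0,-1,0,0,0,0,0,0,-1,0,0,0,0,0,0,-1,0,0,3,0,0,0,-1,0,0,7,0,0,0,-1,0,0,11,0,0,0,-1,0,0,15,0,0,0,-1,-1,-4,17,0,0,-0.1,-1,-2,-8,17,0,0,-0.2,-1,-3,-12,17,0,0,-0.3,-1,-4,-16,17,0,0,-0.4])

```text
time_s: 9.35
ee_pos: [0.536, -0.1148, 0.2589]
eef_rot: [3.141, -0.001, 0.261]
force: [0.8, -0.4, -0.3]
grip_width: 0.0926
```

Emit:
carry_out(commands=[-1,-3,-20,0,0,0,-0.25,-1,-3,-20,0,0,0,-0.25,-1,-3,-20,0,0,0,-0.25,-1,-3,-20,0,0,0,-0.25,-1,-3,-20,0,0,0,-0.25,-1,-3,-20,0,0,0,-0.25,-1,-3,-20,0,0,0,-0.25])

```text
time_s: 9.93
ee_pos: [0.5054, -0.3162, 0.2585]
eef_rot: [3.142, -0.001, 0.009]
force: [-0.3, 1.1, -1.1]
grip_width: 0.0939
```

```bash
cat > r.py <<'E'
from w import *
def ram(p,W,tag=''):
    regs=[r for r in nets.silhouettes('wrist','ramekin0') if r['confidence']>.3]
    C=[]; S=[]
    for r in regs:
        m=r['region']&np.isfinite(W[...,2]); P=W[m]
        col=p[m].astype(int)
        if len(P)<150 or np.median(col.max(1)-col.min(1))>25 or not(.07<np.median(P[:,2])<.125): continue
        S.append(P); C.append(np.median(P,0))
    C=np.array(C); 
    d=np.polyfit(C[:,0],C[:,1],1)[0] if len(C)>1 else 0
    th=np.arctan(d); print('rack row yaw deg',np.degrees(th))
    ey=np.array([np.cos(th),np.sin(th),0]); en=np.array([-np.sin(th),np.cos(th),0])
    t=np.radians(29); ax=-en*np.sin(t)+np.array([0,0,np.cos(t)]); e2=np.cross(ax,ey)
    for P in sorted(S,key=lambda P:np.median(P[:,0])):
        h=P@ax; top=np.percentile(h,97); T=P[(abs(h-np.median(h[h>top-.006]))<.003)]
        q=np.stack([T@ey,T@e2],1); lo,hi=np.percentile(q,[.5,99.5],0); c=(lo+hi)/2
        n=np.linalg.svd(T-T.mean(0))[2][2]; n*=np.sign(n[2])
        B=c[0]*ey+c[1]*e2+np.median(T@ax)*ax
        print(tag,'base',B.round(4),'size',(hi-lo).round(4),'normal',n.round(3),'mouth',(B-.06*ax).round(4))
E
python3 - <<'E'
from r import *
o=ctrl.get_obs(); print(o['ee_pos'],o['eef_rot'])
p,W,i=look('w5'); np.save('w5.npy',W); ram(p,W)
W=np.load('w4.npy'); p=cv2.imread('pics/w4.png'); z=W[...,2]; r=np.hypot(W[...,0]-.5757,W[...,1]-.0447)
m=(z>.027)&(z<.032)&(r>.165)&(r<.2); q=W[m][:,:2]-[.5757,.0447]; print('ptr',q.mean(0)+[.5757,.0447],len(q),np.arctan2(-q.mean(0)[1],-q.mean(0)[0]))
E
```

```text
[ 0.50535438 -0.31620774  0.2584572 ] [ 3.14157497e+00 -9.02670882e-04  9.06315046e-03]
rack row yaw deg 6.098800653134749
 base [ 0.3733 -0.3356  0.107 ] size [0.0488 0.0487] normal [ 0.052 -0.464  0.884] mouth [ 0.3702 -0.3067  0.0545]
 base [ 0.4562 -0.3272  0.1074] size [0.0491 0.0473] normal [ 0.046 -0.464  0.885] mouth [ 0.4531 -0.2982  0.0549]
ptr [0.40319911 0.00951661] 653 0.2012009225609141
```

View pics/w5.png

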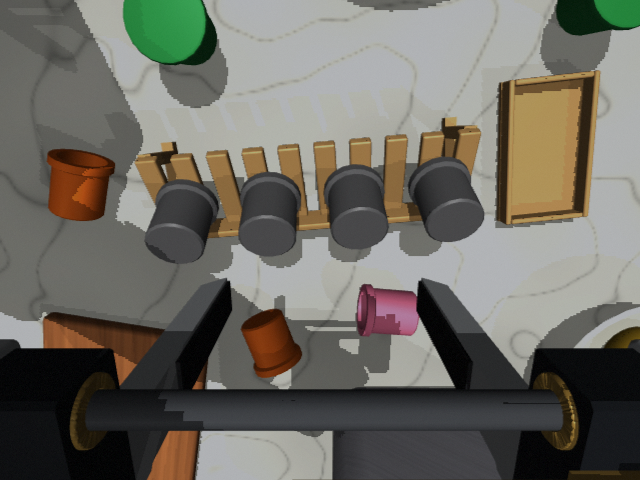

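```bash
cat >> r.py <<'E'
from scipy.spatial.transform import Rotation as Ro
def rel(tilt,yaw):
    "rotvec from now to tool down, jaw yaw, then tilted about jaw axis"
    R0=Ro.from_euler('xyz',ctrl.get_obs()['eef_rot']); 
    T=Ro.from_rotvec(np.array([np.cos(yaw),np.sin(yaw),0])*tilt)*Ro.from_euler('xyz',[np.pi,0,yaw])
    return (T*R0.inv()).as_rotvec().round(3)
E
python3 -c "
from r import *
print(rel(.497,.103),rel(.497,.103)/4)"
```

```text
[0.496 0.03  0.09 ] [0.124  0.0075 0.0225]
```

Emit:
carry_out(commands=[-0.53,3,-0.3,0,0.124,0.008,0.022,-0.53,6,-0.6,-2,0.248,0.015,0.045,-0.53,9,-0.9,-4,0.372,0.022,0.068,-0.53,11.9,-1.3,-6,0.496,0.03,0.09,-0.53,11.9,-1.3,-6.8,0.496,0.03,0.09,-0.53,11.9,-1.3,-6.8,0.496,0.03,0.09,-0.53,11.9,-1.3,-6.8,0.496,0.03,0.09])

```text
time_s: 10.62
ee_pos: [0.6254, -0.326, 0.1895]
eef_rot: [-2.645, 0.002, 0.105]
force: [-0.0, 0.2, 0.3]
grip_width: 0.0717
```

```bash
python3 - <<'E'
from r import *
o=ctrl.get_obs(); print(o['ee_pos'],o['eef_rot'],o['qpos'].round(2),o['grip_width'],rel(.497,.103))
p,W,i=look('w6'); ram(p,W)
E
```

```text
[ 0.62541148 -0.32604714  0.18952345] [-2.64482244e+00  1.96994335e-03  1.04607803e-01] [-0.66  0.92  0.68  0.37  1.89 -0.71] 0.0716770147717648 [ 0.    -0.002 -0.002]
rack row yaw deg 3.2645461850691637
 base [ 0.393  -0.3371  0.1046] size [0.0122 0.0366] normal [ 0.235 -0.462  0.855] mouth [ 0.3914 -0.3081  0.0522]
 base [ 0.4568 -0.3283  0.1069] size [0.0491 0.0489] normal [ 0.05  -0.473  0.88 ] mouth [ 0.4552 -0.2992  0.0545]
 base [ 0.5384 -0.3201  0.1073] size [0.0476 0.0477] normal [ 0.043 -0.469  0.882] mouth [ 0.5367 -0.2911  0.0548]
 base [ 0.622  -0.3129  0.1069] size [0.0486 0.0489] normal [ 0.043 -0.474  0.879] mouth [ 0.6204 -0.2838  0.0544]
```

Emit:
carry_out(commands=[-0.53,-0.15,-0.6,-3,0,0,0,-0.53,-0.15,-0.6,-4.7,0,0,0,-0.53,-0.15,-0.6,-4.7,0,0,0,-0.53,-0.15,-0.6,-4.7,0,0,0,-0.53,-0.3,0.7,-7.1,0,0,0,-0.53,-0.4,1.9,-9.4,0,0,0,-0.53,-0.5,3.1,-11.6,0,0,0,-0.53,-0.5,3.1,-11.6,0,0,0,-0.53,-0.5,3.1,-11.6,0,0,0])

```text
time_s: 11.47
ee_pos: [0.621, -0.2951, 0.0801]
eef_rot: [-2.65, -0.004, 0.105]
force: [-0.3, 0.2, 0.9]
grip_width: 0.0719
```

Emit:
carry_out(commands=[1,0,0,0,0,0,0,1,0,0,0,0,0,0,1,0,0,0,0,0,0,1,0,0,0,0,0,0,1,0,0,0,0,0,0,1,0,0,0,0,0,0], force=25)

```text
time_s: 11.97
ee_pos: [0.6213, -0.2959, 0.0817]
eef_rot: [-2.652, -0.005, 0.105]
force: [-1.1, -1.1, 6.8]
grip_width: 0.0518
```

```bash
python3 - <<'E'
from r import *
o=ctrl.get_obs(); print(o['ee_pos'],o['qpos'].round(3),o['force'],o['moment'],o['tau'].round(1))
p,W,i=look('w7')
E
```

```text
[ 0.62134371 -0.29589449  0.08165697] [-0.637  0.926  0.907  0.359  1.645 -0.777] [-1.08355473 -1.13153027  6.75835629] [0.07797976 0.11377281 0.05666863] [  1.3 -78.2 -32.1   0.8   0.5  -0. ]
```

View pics/w7.png

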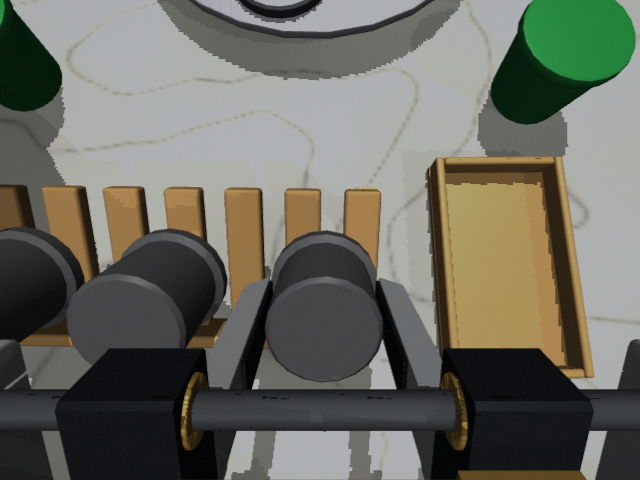

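Emit:
carry_out(commands=[1,0.1,-1,2,0,0,0,1,0.2,-2,4,0,0,0,1,0.3,-3,6,0,0,0,1,0.4,-4,8,0,0,0,1,0.4,-4,11,0,0,0,1,0.4,-4,14,0,0,0,1,0,-2,14,-0.12,-0.01,0,1,0,2,14,-0.24,-0.02,0,1,0,6,14,-0.36,-0.03,0,1,0,10,14,-0.48,-0.05,0,1,0,14,14,-0.49,-0.05,0,1,0,14,14,-0.49,-0.05,0])

```text
time_s: 13.02
ee_pos: [0.6215, -0.1481, 0.2234]
eef_rot: [3.137, -0.005, 0.114]
force: [0.5, -0.9, -1.7]
grip_width: 0.0518
```

```bash
cat >> r.py <<'E'
def held(c0=(.5757,.0447)):
    "everything about the held ramekin (side/scene), and the rings seen from wrist"
    o=ctrl.get_obs(); e=o['ee_pos']; print('ee',e.round(4),'rot',o['eef_rot'].round(3),'F',o['force'].round(1),'w',round(o['grip_width'],4),'upright',rel(0,o['eef_rot'][2]))
    for c in ['scene','side']:
        p,W,i=cloud(c); d=W-e
        m=(np.hypot(d[...,0],d[...,1])<.036)&(d[...,2]<.0)&(d[...,2]>-.06); P=W[m]
        print(c,'lowest',np.percentile(P[:,2],[1,3]).round(4),'rel',np.percentile(P[:,2],2)-e[2],len(P))
def rings(p,W,th0=.19,c0=(.5757,.0447)):
    W=W.copy(); r=np.hypot(W[...,0]-c0[0],W[...,1]-c0[1]); W[(W[...,2]>.045)|(r<.064)]=np.nan
    s,f,n=deckfit(p,W,c0,th0); print('deck',s.round(4),f,n)
    for k,a in enumerate(A): print('pocket',k,(s[:2]+.103*np.array([np.cos(a+s[2]),np.sin(a+s[2])])).round(4))
E
python3 - <<'E'
from r import *
held(); p,W,i=look('w8'); rings(p,W)
e=ctrl.get_obs()['ee_pos']; z=W[...,2]; m=(abs(z-e[2]-.04)<.04)&(np.hypot(W[...,0]-e[0],W[...,1]-e[1])<.04); P=W[m]; t=P[P[:,2]>np.percentile(P[:,2],95)-.003]; print('base',t.mean(0),np.percentile(t,[1,99],0),np.linalg.svd(t-t.mean(0))[2][2])
E
```

```text
ee [ 0.6215 -0.1481  0.2234] rot [ 3.137 -0.005  0.114] F [ 0.5 -0.9 -1.7] w 0.0518 upright [0.004 0.006 0.   ]
scene lowest [0.195  0.1959] rel -0.02797208584889993 363
side lowest [0.1932 0.1942] rel -0.02981630052066797 268
deck [0.577  0.0472 0.1655] 0.0019838050778970273 3372
pocket 0 [ 0.5618 -0.0547]
pocket 1 [0.6692 0.0012]
pocket 2 [0.6492 0.1206]
pocket 3 [0.5295 0.1386]
base [ 0.62187075 -0.14518818  0.29638776] [[ 0.58512603 -0.15628951  0.29189004]
 [ 0.65759915 -0.13947052  0.30192213]] [ 0.08727198 -0.80128382  0.59188499]
```

View pics/w8.png

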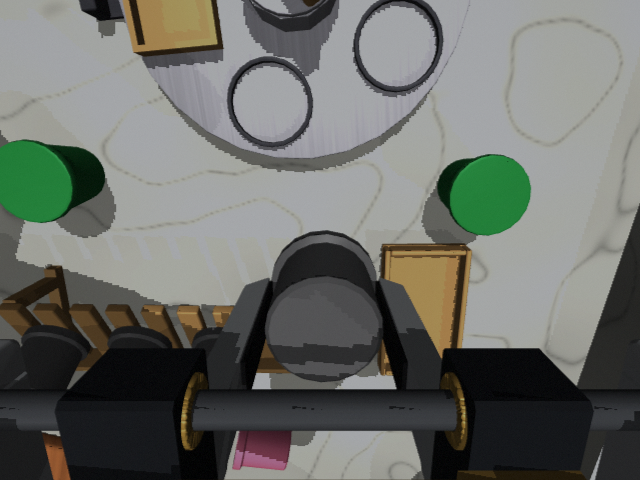

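Emit:
carry_out(commands=[1,0.5,4,-2,0.004,0.006,0,1,1,8,-4,0.004,0.006,0,1,1.5,12,-4,0.004,0.006,0,1,2,16,-4,0.004,0.006,0,1,2.4,20,-4,0.004,0.006,0,1,2.6,24,-4,0.004,0.006,0,1,2.6,26.8,-4,0.004,0.006,0,1,2.6,26.8,-5,0.004,0.006,0,1,2.6,26.8,-5,0.004,0.006,0,1,2.6,26.8,-5,0.004,0.006,0])

```text
time_s: 14.0
ee_pos: [0.6478, 0.11, 0.1711]
eef_rot: [-3.14, 0.004, 0.106]
force: [0.6, -0.0, -1.3]
grip_width: 0.0515
```

```bash
cat >> r.py <<'E'
def base(W):
    e=ctrl.get_obs()['ee_pos']; d=W-e; m=(d[...,2]>.021)&(d[...,2]<.042)&(np.hypot(d[...,0],d[...,1])<.035); P=W[m]
    for _ in range(3):
        c=P.mean(0); n=np.linalg.svd(P-c)[2][2]; P=P[abs((P-c)@n)<.002]
    lo,hi=np.percentile(P,[.5,99.5],0); print('base c',((lo+hi)/2-e).round(4),'size',(hi-lo).round(4),'n',(n*np.sign(n[2])).round(3),len(P))
E
python3 - <<'E'
from r import *
held(); p,W,i=look('w9'); base(W); rings(p,W)
# ring fit under the gripper by scene/side
for c in ['scene','side']:
    p,W,i=cloud(c); rings(p,W)
E
```

```text
ee [0.6478 0.11   0.1711] rot [-3.14   0.004  0.106] F [ 0.6 -0.  -1.3] w 0.0515 upright [-0.002 -0.004  0.   ]
scene lowest [0.1418 0.1431] rel -0.02821053332800319 356
side lowest [0.1403 0.1416] rel -0.030347533719411374 213
base c [-0.0008 -0.0026  0.03  ] size [0.0571 0.0482 0.0034] n [ 0.004 -0.006  1.   ] 9874
deck [0.5886 0.0509 1.0135] 0.016927684537570847 4360
pocket 0 [ 0.6549 -0.0279]
pocket 1 [0.684  0.0896]
pocket 2 [0.5813 0.1536]
pocket 3 [0.4886 0.0757]
deck [0.5767 0.0443 0.198 ] 0.00122085859262578 673
pocket 0 [ 0.5648 -0.058 ]
pocket 1 [0.6703 0.0013]
pocket 2 [0.6465 0.12  ]
pocket 3 [0.5262 0.1341]
deck [0.5746 0.0429 0.201 ] 0.001562993397730049 621
pocket 0 [ 0.563  -0.0595]
pocket 1 [6.684e-01 2.000e-04]
pocket 2 [0.6442 0.1188]
pocket 3 [0.5239 0.1325]
```

View pics/w9.png

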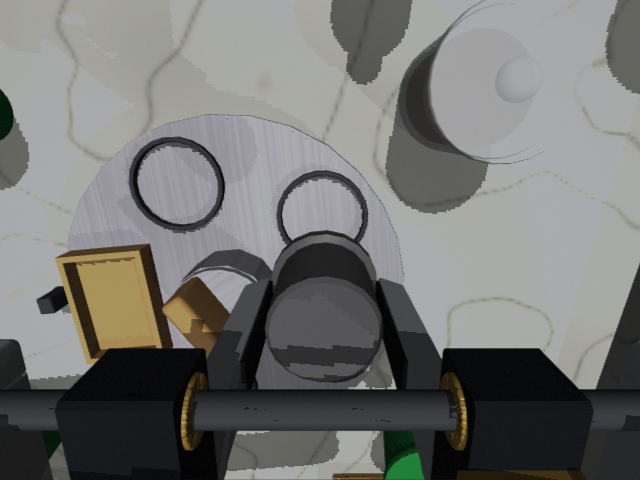

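```bash
python3 - <<'E'
from r import *
i=viewer.camera_info('wrist'); R=np.array(i['R']);C=-R.T@i['t']
for u,v in [(322.5,217),(177,184)]:
    d=R.T@[(u-i['cx'])/i['fx'],(v-i['cy'])/i['fy'],1]; print(C+d*(.042-C[2])/d[2])
E
```

```text
[0.64673843 0.12254403 0.042     ]
[0.52769863 0.13708798 0.042     ]
```

Emit:
carry_out(commands=[1,-0.15,1.35,-1,0,0,0,1,-0.15,1.35,-4,0,0,0,1,-0.15,1.35,-7,0,0,0,1,-0.15,1.35,-9.2,0,0,0,1,-0.15,1.35,-9.2,0,0,0,1,-0.15,1.35,-9.2,0,0,0,1,-0.15,1.35,-9.2,0,0,0])

```text
time_s: 14.83
ee_pos: [0.6471, 0.1248, 0.0822]
eef_rot: [-3.139, -0.001, 0.106]
force: [0.5, 0.7, -1.7]
grip_width: 0.0516
```

```bash
python3 - <<'E'
from r import *
held(); p,W,i=look('w10'); base(W)
cv2.imwrite('pics/w10.png',cv2.resize(p[60:400,180:460],None,fx=1.6,fy=1.6))
E
```

```text
ee [0.6471 0.1248 0.0822] rot [-3.139e+00 -1.000e-03  1.060e-01] F [ 0.5  0.7 -1.7] w 0.0516 upright [-0.002  0.    -0.   ]
scene lowest [0.0311 0.0321] rel -0.05030747601263055 579
side lowest [0.0299 0.0308] rel -0.05165702690587433 308
base c [-0.0004 -0.0023  0.0305] size [0.0559 0.048  0.0033] n [-0.    -0.006  1.   ] 9824
```

View pics/w10.png

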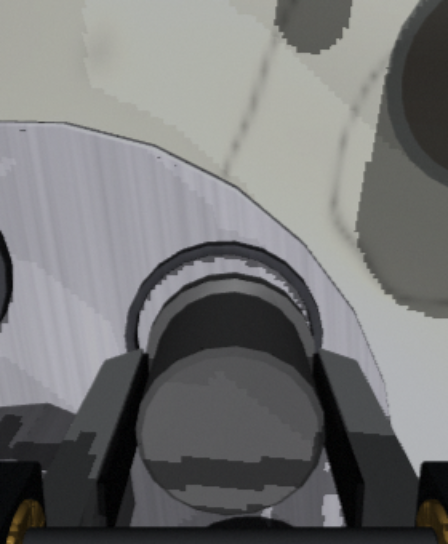

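```bash
python3 - <<'E'
from r import *
i=viewer.camera_info('wrist'); yaw=.106
ey=np.array([-np.sin(yaw),np.cos(yaw)]); ex=np.array([np.cos(yaw),np.sin(yaw)])
for c in [(.646,.1208),(.644,.1208),(.646,.1228),(.645,.118)]:
    c=np.array(c); print(c,[tuple(np.round(((np.array(px(i,[*(c+o),.042]))-[180,60])*1.6),0)) for o in (ey*.038,-ex*.038,ex*.038)])
c=np.array([.6467,.1225]); print([tuple(np.round(((np.array(px(i,[*(c+o*.03),.0527]))-[180,60])*1.6),0)) for o in (ey,-ex,ex)])
E
```

```text
[0.646  0.1208] [(np.float64(222.0), np.float64(245.0)), (np.float64(122.0), np.float64(343.0)), (np.float64(322.0), np.float64(343.0))]
[0.644  0.1208] [(np.float64(216.0), np.float64(244.0)), (np.float64(117.0), np.float64(342.0)), (np.float64(317.0), np.float64(342.0))]
[0.646  0.1228] [(np.float64(223.0), np.float64(239.0)), (np.float64(123.0), np.float64(338.0)), (np.float64(323.0), np.float64(338.0))]
[0.645 0.118] [(np.float64(218.0), np.float64(252.0)), (np.float64(119.0), np.float64(349.0)), (np.float64(319.0), np.float64(349.0))]
[(np.float64(224.0), np.float64(269.0)), (np.float64(142.0), np.float64(349.0)), (np.float64(307.0), np.float64(349.0))]
```

Emit:
carry_out(commands=[1,-0.2,0.1,0,0,0,0,1,-0.2,0.1,-0.5,0,0,0,1,-0.2,0.1,-1,0,0,0,1,-0.2,0.1,-1.4,0,0,0,1,-0.2,0.1,-1.7,0,0,0,1,-0.2,0.1,-1.85,0,0,0,1,-0.2,0.1,-1.85,0,0,0])

```text
time_s: 15.57
ee_pos: [0.645, 0.1255, 0.0635]
eef_rot: [-3.139, -0.001, 0.106]
force: [-0.8, 0.1, -2.1]
grip_width: 0.0516
```

Emit:
carry_out(commands=[1,0,0,-0.1,0,0,0,1,0,0,-0.2,0,0,0,1,0,0,-0.2,0,0,0])

```text
time_s: 15.82
ee_pos: [0.6456, 0.1255, 0.0629]
eef_rot: [-3.14, -0.003, 0.106]
force: [-2.2, 0.5, 7.6]
grip_width: 0.0519
```

Emit:
carry_out(commands=[-0.5,0,0,0,0,0,0,-0.5,0,0,0,0,0,0,-0.5,0,0,0,0,0,0,-0.5,0,0,0,0,0,0,-0.5,0,0,2,0,0,0,-0.5,0,0,6,0,0,0,-0.5,0,0,10,0,0,0,-0.5,0,0,14,0,0,0,-0.5,-1,-4,14,0,0,0,-0.5,-2,-8,14,0,0,0,-0.5,-3,-12,14,0,0,0])

```text
time_s: 16.73
ee_pos: [0.6151, 0.0046, 0.2033]
eef_rot: [-3.14, -0.004, 0.107]
force: [-0.3, -0.5, -0.7]
grip_width: 0.0707
```

```bash
cat >> r.py <<'E'
def placed(c0,r=.02):
    for c in ['scene','side','wrist']:
        p,W,i=cloud(c); m=(np.hypot(W[...,0]-c0[0],W[...,1]-c0[1])<.036)&(W[...,2]>.08)&(W[...,2]<.115); P=W[m]
        if len(P)>40:
            t=P[P[:,2]>np.percentile(P[:,2],95)-.003]; lo,hi=np.percentile(t,[1,99],0); n=np.linalg.svd(t-t.mean(0))[2][2]; print('placed',c,((lo+hi)/2).round(4),(hi-lo).round(4),n.round(3),len(t))
E
python3 - <<'E'
from r import *
o=ctrl.get_obs(); print(o['ee_pos'],o['grip_width'],rel(.497,.103)); placed((.6465,.1215))
E
```

```text
[0.6150622  0.00459723 0.20326018] 0.07072660141864229 [ 0.492  0.055 -0.003]
placed scene [0.6477 0.1219 0.0949] [0.0478 0.0466 0.0038] [ 0.002 -0.001 -1.   ] 206
placed side [0.6446 0.1191 0.0941] [0.0455 0.0471 0.0046] [-0.013  0.004  1.   ] 128
placed wrist [0.647  0.1224 0.0934] [0.0474 0.0474 0.0034] [-0.    -0.002  1.   ] 4437
```

Emit:
carry_out(commands=[-0.53,-0.8,-3.8,0,0,0,0,-0.53,-1.6,-7.6,0,0,0,0,-0.53,-2.4,-11.4,0,0,0,0,-0.53,-3.3,-15.2,0,0,0,0,-0.53,-4.2,-19,0,0.12,0.012,0,-0.53,-5,-22.8,0,0.24,0.025,0,-0.53,-5.8,-26.6,0,0.36,0.04,0,-0.53,-6.6,-30.4,0,0.48,0.053,0,-0.53,-7.4,-34,-1.3,0.49,0.055,0,-0.53,-7.4,-34.3,-4,0.49,0.055,0,-0.53,-7.4,-34.3,-6,0.49,0.055,0,-0.53,-7.4,-34.3,-6,0.49,0.055,0])

```text
time_s: 17.88
ee_pos: [0.5405, -0.3387, 0.138]
eef_rot: [-2.641, 0.007, 0.102]
force: [0.5, 0.7, -0.8]
grip_width: 0.0721
```

```bash
python3 - <<'E'
from r import *
o=ctrl.get_obs(); print(o['ee_pos'],rel(.497,.103)); p,W,i=look('w11'); ram(p,W)
E
```

```text
[ 0.54050659 -0.33867922  0.13799515] [-0.003 -0.007  0.001]
rack row yaw deg 4.392761718901448
 base [ 0.3737 -0.3363  0.1069] size [0.0485 0.0491] normal [ 0.053 -0.471  0.88 ] mouth [ 0.3715 -0.3073  0.0544]
 base [ 0.4566 -0.3285  0.1068] size [0.049  0.0492] normal [ 0.049 -0.473  0.88 ] mouth [ 0.4544 -0.2995  0.0543]
 base [ 0.5385 -0.3208  0.1069] size [0.0493 0.0492] normal [ 0.045 -0.473  0.88 ] mouth [ 0.5362 -0.2918  0.0544]
```

Emit:
carry_out(commands=[-0.53,-0.1,0.8,-1.5,0,0,0,-0.53,-0.2,1.7,-3.1,0,0,0,-0.53,-0.3,2.6,-4.7,0,0,0,-0.53,-0.36,3.4,-6.2,0,0,0,-0.53,-0.36,3.4,-6.2,0,0,0,-0.53,-0.36,3.4,-6.2,0,0,0,1,-0.36,3.4,-6.2,0,0,0,1,-0.36,3.4,-6.2,0,0,0,1,-0.36,3.4,-6.2,0,0,0,1,-0.36,3.4,-6.2,0,0,0,1,-0.36,3.4,-6.2,0,0,0,1,-0.36,3.4,-6.2,0,0,0], force=25)

```text
time_s: 18.98
ee_pos: [0.5385, -0.3053, 0.0822]
eef_rot: [-2.647, 0.001, 0.103]
force: [-0.8, -1.4, 6.1]
grip_width: 0.0518
```

Emit:
carry_out(commands=[1,0.1,-1,2,0,0,0,1,0.2,-2,4,0,0,0,1,0.3,-3,6,0,0,0,1,0.4,-4,8,0,0,0,1,0.4,-4,11,0,0,0,1,0.4,-2,13,0,0,0,1,1,2,13,-0.12,-0.01,0,1,3,5.5,13,-0.24,-0.02,0,1,5,9,13,-0.36,-0.03,0,1,7,12.5,13,-0.48,-0.05,0,1,9,16,12,-0.49,-0.05,0,1,11,19.5,11,-0.49,-0.05,0])

```text
time_s: 19.98
ee_pos: [0.6494, -0.107, 0.1935]
eef_rot: [-3.141, -0.001, 0.104]
force: [0.2, -1.1, -1.4]
grip_width: 0.0513
```

Emit:
carry_out(commands=[1,2,4,-2,0,0,0,1,2,8,-4,0,0,0,1,2,10,-5,0,0,0,1,2,10,-5,0,0,0,1,2,10,-5,0,0,0])

```text
time_s: 20.4
ee_pos: [0.6689, -0.0055, 0.1424]
eef_rot: [-3.141, 0.002, 0.107]
force: [0.1, 0.1, 0.0]
grip_width: 0.0515
```

```bash
python3 - <<'E'
from r import *
held(); p,W,i=look('w12'); base(W)
E
```

```text
ee [ 0.6689 -0.0055  0.1424] rot [-3.141e+00  2.000e-03  1.070e-01] F [0.1 0.1 0. ] w 0.0515 upright [-0.    -0.002  0.   ]
scene lowest [0.1113 0.1131] rel -0.029724913437919512 363
side lowest [0.1116 0.1124] rel -0.030367001435792892 217
base c [-0.0003 -0.001   0.0291] size [0.0556 0.0482 0.0034] n [ 0.001 -0.008  1.   ] 9765
```

Emit:
carry_out(commands=[1,0,0.95,-2,0,0,0,1,0,0.95,-4,0,0,0,1,0,0.95,-5.8,0,0,0,1,0,0.95,-5.8,0,0,0,1,0,0.95,-5.8,0,0,0])

```text
time_s: 20.97
ee_pos: [0.6696, 0.0001, 0.0866]
eef_rot: [-3.142, -0.001, 0.102]
force: [-0.3, -0.8, -0.9]
grip_width: 0.0515
```

```bash
python3 - <<'E'
from r import *
held(); p,W,i=look(); base(W); q=p.copy()
# predicted outlines: ring outer @.042 (green), ramekin rim (red)
e=ctrl.get_obs()['ee_pos']; a=np.linspace(0,2*np.pi,60)
for c,r,z,col in [((.6698,.002),.038,.042,(0,255,0)),((e[0]+.0012,e[1]-.0018),.03,e[2]-.031,(0,0,255))]:
    cv2.polylines(q,[np.int32([px(i,[c[0]+r*np.cos(t),c[1]+r*np.sin(t),z]) for t in a])],True,col,1)
cv2.imwrite('pics/w13.png',cv2.resize(np.hstack([p[130:400,210:430],q[130:400,210:430]]),None,fx=1.8,fy=1.8))
E
```

```text
ee [6.696e-01 1.000e-04 8.660e-02] rot [-3.142e+00 -1.000e-03  1.020e-01] F [-0.3 -0.8 -0.9] w 0.0515 upright [-0.     0.001 -0.   ]
scene lowest [0.0311 0.0317] rel -0.055089731965427186 625
side lowest [0.0294 0.0305] rel -0.05627750818667365 356
base c [-0.0008 -0.0015  0.0292] size [0.0569 0.048  0.0034] n [-0.001 -0.006  1.   ] 9787
```

View pics/w13.png

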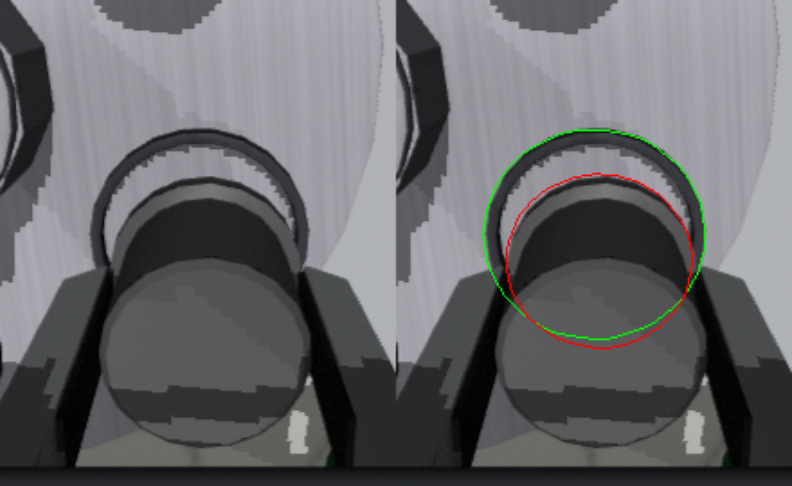

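Emit:
carry_out(commands=[1,-0.16,0.47,0,0,0,0,1,-0.16,0.47,-0.2,0,0,0,1,-0.16,0.47,-0.6,0,0,0,1,-0.16,0.47,-1.1,0,0,0,1,-0.16,0.47,-1.6,0,0,0,1,-0.16,0.47,-2,0,0,0,1,-0.16,0.47,-2.2,0,0,0,1,-0.16,0.47,-2.2,0,0,0])

```text
time_s: 21.78
ee_pos: [0.6685, 0.0054, 0.0653]
eef_rot: [3.141, -0.003, 0.102]
force: [0.5, -0.4, -1.8]
grip_width: 0.0515
```

Emit:
carry_out(commands=[1,0,0,-0.1,0,0,0,1,0,0,-0.2,0,0,0,1,0,0,-0.2,0,0,0])

```text
time_s: 22.03
ee_pos: [0.6687, 0.0054, 0.0642]
eef_rot: [3.141, -0.004, 0.102]
force: [-3.0, 1.3, 4.9]
grip_width: 0.0516
```

Emit:
carry_out(commands=[-0.5,0,0,0,0,0,0,-0.5,0,0,0,0,0,0,-0.5,0,0,0,0,0,0,-0.5,0,0,0,0,0,0,-0.5,0,0,2,0,0,0,-0.5,0,0,6,0,0,0,-0.5,0,0,10,0,0,0,-0.5,0,0,13,0,0,0,-0.5,-2.5,-3,13,0,0,0,-0.5,-5,-6,13,0,0,0,-0.5,-7.5,-9,13,0,0,0,-0.5,-7.5,-9,13,0,0,0])

```text
time_s: 23.03
ee_pos: [0.5908, -0.0886, 0.1946]
eef_rot: [3.14, -0.003, 0.099]
force: [1.4, -0.2, 0.9]
grip_width: 0.0706
```

```bash
python3 - <<'E'
from r import *
o=ctrl.get_obs(); print(o['ee_pos'],o['grip_width'],rel(.497,.103)); placed((.67,.002))
E
```

```text
[ 0.59077237 -0.08861628  0.19463763] 0.07064101339452582 [0.495 0.053 0.005]
placed scene [0.6703 0.0023 0.0947] [0.049  0.0458 0.0039] [ 0.001 -0.    -1.   ] 223
placed side [ 0.6678 -0.0017  0.0945] [0.0467 0.0383 0.0049] [-0.006  0.014  1.   ] 116
placed wrist [0.6697 0.0038 0.0933] [0.0475 0.0475 0.0034] [-0.003 -0.001  1.   ] 4237
```

Emit:
carry_out(commands=[-0.53,-1.6,-3.3,0,0,0,0,-0.53,-3.3,-6.6,0,0.12,0.01,0,-0.53,-5,-9.9,0,0.24,0.02,0,-0.53,-6.6,-13.2,0,0.36,0.04,0,-0.53,-8.3,-16.5,0,0.48,0.05,0,-0.53,-10,-19.8,0,0.495,0.053,0,-0.53,-11.6,-23.1,0,0.495,0.053,0,-0.53,-13.2,-26,0,0.495,0.053,0,-0.53,-13.2,-26,-3,0.495,0.053,0,-0.53,-13.2,-26,-5.6,0.495,0.053,0,-0.53,-13.2,-26,-5.6,0.495,0.053,0,-0.53,-13.2,-26,-5.6,0.495,0.053,0])

```text
time_s: 24.18
ee_pos: [0.4625, -0.3438, 0.1379]
eef_rot: [-2.642, 0.0, 0.101]
force: [-0.2, 0.6, 0.4]
grip_width: 0.0719
```

```bash
python3 - <<'E'
from r import *
o=ctrl.get_obs(); print(o['ee_pos'],rel(.497,.103)); p,W,i=look(); ram(p,W)
E
```

```text
[ 0.46252359 -0.34375711  0.13789889] [-0.003 -0.     0.002]
rack row yaw deg 4.031707841897941
 base [ 0.3729 -0.3363  0.1069] size [0.0491 0.0487] normal [ 0.049 -0.473  0.88 ] mouth [ 0.3709 -0.3072  0.0544]
 base [ 0.4562 -0.3285  0.1069] size [0.0491 0.0492] normal [ 0.045 -0.473  0.88 ] mouth [ 0.4541 -0.2995  0.0544]
```

Emit:
carry_out(commands=[-0.53,-0.45,0.1,0,0,0,0,-0.53,-0.5,0.8,-1.5,0,0,0,-0.53,-0.6,1.6,-3.1,0,0,0,-0.53,-0.7,2.4,-4.7,0,0,0,-0.53,-0.8,3.2,-6.2,0,0,0,-0.53,-0.8,3.2,-6.2,0,0,0,1,-0.8,3.2,-6.2,0,0,0,1,-0.8,3.2,-6.2,0,0,0,1,-0.8,3.2,-6.2,0,0,0,1,-0.8,3.2,-6.2,0,0,0,1,-0.8,3.2,-6.2,0,0,0,1,-0.8,3.2,-6.2,0,0,0], force=25)

```text
time_s: 25.28
ee_pos: [0.4554, -0.3131, 0.0793]
eef_rot: [-2.647, -0.004, 0.101]
force: [-1.4, -1.8, 6.6]
grip_width: 0.0517
```

Emit:
carry_out(commands=[1,0.1,-1,2,0,0,0,1,0.2,-2,4,0,0,0,1,0.3,-3,6,0,0,0,1,0.4,-4,8,0,0,0,1,0.4,-4,11,0,0,0,1,0.4,-2,12.5,0,0,0,1,1,2,12.5,-0.12,-0.01,0,1,2,6,12.5,-0.24,-0.02,0,1,3,10,12.5,-0.36,-0.03,0,1,3.5,14,12.5,-0.48,-0.05,0,1,4,18,12.5,-0.49,-0.05,0,1,4.5,22,12.5,-0.49,-0.05,0])

```text
time_s: 26.28
ee_pos: [0.5001, -0.0903, 0.2054]
eef_rot: [-3.142, -0.006, 0.105]
force: [1.0, -0.4, -2.2]
grip_width: 0.0519
```

Emit:
carry_out(commands=[1,0.4,4,-0.5,0,0,0,1,0.8,8,-0.5,0,0,0,1,1.2,12,-0.5,0,0,0,1,1.6,16,-0.5,0,0,0,1,2,20,-1,0,0,0,1,2.4,23,-2,0,0,0,1,2.4,23.3,-5,0,0,0,1,2.4,23.3,-5,0,0,0,1,2.4,23.3,-5,0,0,0,1,2.4,23.3,-5,0,0,0])

```text
time_s: 27.12
ee_pos: [0.5246, 0.142, 0.1567]
eef_rot: [-3.142, -0.007, 0.104]
force: [0.0, 0.3, -0.8]
grip_width: 0.0514
```

```bash
python3 - <<'E'
from r import *
held(); p,W,i=look('w14'); base(W)
E
```

```text
ee [0.5246 0.142  0.1567] rot [-3.142 -0.007  0.104] F [ 0.   0.3 -0.8] w 0.0514 upright [-0.001  0.007 -0.   ]
scene lowest [0.129  0.1299] rel -0.027428153250137255 284
side lowest [0.1273 0.1287] rel -0.028575722413274857 202
base c [-0.0008  0.0001  0.0316] size [0.0565 0.0481 0.0033] n [-0.005 -0.     1.   ] 9981
```

Emit:
carry_out(commands=[1,-0.05,-0.5,-2.5,0,0.007,0,1,-0.05,-0.5,-5,0,0.007,0,1,-0.05,-0.5,-7.4,0,0.007,0,1,-0.05,-0.5,-7.4,0,0.007,0,1,-0.05,-0.5,-7.4,0,0.007,0,1,-0.05,-0.5,-7.4,0,0.007,0])

```text
time_s: 27.77
ee_pos: [0.5252, 0.1369, 0.0848]
eef_rot: [-3.14, -0.003, 0.103]
force: [-1.0, -0.2, -1.6]
grip_width: 0.0516
```

```bash
python3 - <<'E'
from r import *
o=ctrl.get_obs();print(o['ee_pos'],o['eef_rot'],o['force']); p,W,i=look(); base(W); q=p.copy()
e=o['ee_pos']; a=np.linspace(0,2*np.pi,60)
for c,r,z,col in [((.526,.136),.038,.042,(0,255,0)),((e[0]+.002,e[1]-.001),.03,e[2]-.0284,(0,0,255))]:
    cv2.polylines(q,[np.int32([px(i,[c[0]+r*np.cos(t),c[1]+r*np.sin(t),z]) for t in a])],True,col,1)
cv2.imwrite('pics/w15.png',cv2.resize(np.hstack([p[130:400,210:430],q[130:400,210:430]]),None,fx=1.8,fy=1.8))
E
```

```text
[0.52519408 0.13686603 0.08477673] [-3.14042124e+00 -3.07078232e-03  1.02974135e-01] [-0.96716628 -0.20705625 -1.62654161]
base c [-0.0009  0.0001  0.0313] size [0.0566 0.048  0.0033] n [-0.    -0.001  1.   ] 10012
```

View pics/w15.png

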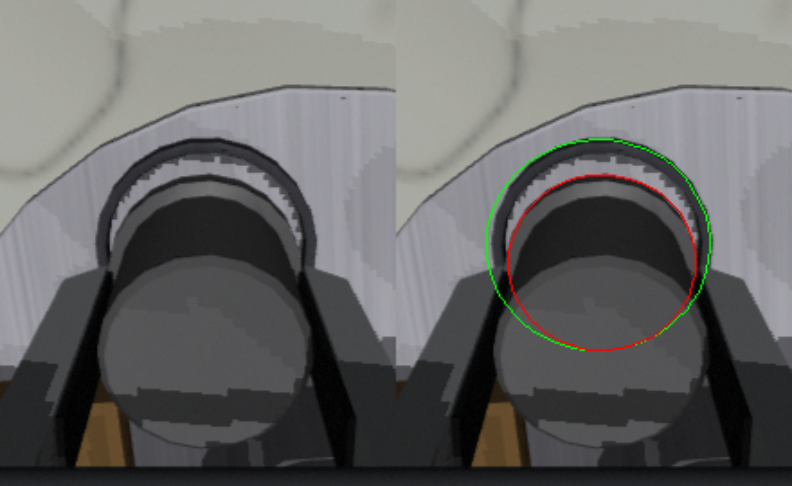

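Emit:
carry_out(commands=[1,0,0.05,-0.6,0,0,0,1,0,0.05,-1.1,0,0,0,1,0,0.05,-1.6,0,0,0,1,0,0.05,-2,0,0,0,1,0,0.05,-2.2,0,0,0,1,0,0.05,-2.35,0,0,0,1,0,0.05,-2.35,0,0,0])

```text
time_s: 28.4
ee_pos: [0.5254, 0.1377, 0.0618]
eef_rot: [-3.14, -0.004, 0.103]
force: [-1.8, 1.2, 3.3]
grip_width: 0.0519
```

Emit:
carry_out(commands=[-0.5,0,0,0,0,0,0,-0.5,0,0,0,0,0,0,-0.5,0,0,0,0,0,0,-0.5,0,0,0,0,0,0,-0.5,0,0,2,0,0,0,-0.5,0,0,6,0,0,0,-0.5,0,0,10,0,0,0,-0.5,0,0,14,0,0,0,-0.5,-1,-4,14,0,0,0,-0.5,-2,-8,14,0,0,0,-0.5,-3,-12,14,0,0,0,-0.5,-4,-16,14,0,0,0])

```text
time_s: 29.4
ee_pos: [0.4846, -0.0237, 0.202]
eef_rot: [-3.14, -0.004, 0.104]
force: [0.6, -0.2, 0.6]
grip_width: 0.0709
```

```bash
python3 - <<'E'
from r import *
o=ctrl.get_obs(); print(o['ee_pos'],o['grip_width'],rel(.497,.103)); placed((.527,.136))
E
```

```text
[ 0.48458751 -0.02371138  0.20196238] 0.07094831249811899 [0.493 0.056 0.   ]
placed scene [0.5282 0.1367 0.0947] [0.0473 0.047  0.0036] [-0.003  0.009  1.   ] 158
placed side [0.5178 0.1344 0.0938] [0.0318 0.0497 0.0044] [-0.016 -0.001  1.   ] 103
placed wrist [0.5266 0.1277 0.0935] [0.0479 0.0296 0.0034] [ 0.001 -0.007  1.   ] 3037
```

Emit:
carry_out(commands=[-0.53,-1.3,-3.6,0,0,0,0,-0.53,-2.6,-7.2,0,0,0,0,-0.53,-4,-10.8,0,0,0,0,-0.53,-5.3,-14.4,0,0,0,0,-0.53,-6.6,-18,0,0.12,0.01,0,-0.53,-8,-21.6,0,0.24,0.02,0,-0.53,-9.3,-25.2,0,0.36,0.04,0,-0.53,-10.6,-28.8,0,0.48,0.05,0,-0.53,-11,-32.4,0,0.495,0.053,0,-0.53,-11,-32.7,-2,0.495,0.053,0,-0.53,-11,-32.7,-5,0.495,0.053,0,-0.53,-11,-32.7,-5,0.495,0.053,0])

```text
time_s: 30.55
ee_pos: [0.3744, -0.3498, 0.1471]
eef_rot: [-2.636, 0.004, 0.098]
force: [-0.6, 1.2, -1.7]
grip_width: 0.0723
```

```bash
python3 - <<'E'
from r import *
o=ctrl.get_obs(); print(o['ee_pos'],rel(.497,.103)); p,W,i=look(); ram(p,W)
E
```

```text
[ 0.37442056 -0.34984046  0.14705675] [-0.008 -0.005  0.005]
rack row yaw deg 0.0
 base [ 0.3724 -0.3363  0.1069] size [0.0488 0.0489] normal [ 0.043 -0.473  0.88 ] mouth [ 0.3724 -0.3072  0.0544]
```

Emit:
carry_out(commands=[-0.53,0,-0.7,-0.5,-0.008,-0.005,0.005,-0.53,-0.1,0,-2,-0.008,-0.005,0.005,-0.53,-0.2,1,-4,-0.008,-0.005,0.005,-0.53,-0.3,2,-5.6,-0.008,-0.005,0.005,-0.53,-0.36,3,-7.1,-0.008,-0.005,0.005,-0.53,-0.36,3,-7.1,-0.008,-0.005,0.005,1,-0.36,3,-7.1,-0.008,-0.005,0.005,1,-0.36,3,-7.1,-0.008,-0.005,0.005,1,-0.36,3,-7.1,-0.008,-0.005,0.005,1,-0.36,3,-7.1,-0.008,-0.005,0.005,1,-0.36,3,-7.1,-0.008,-0.005,0.005,1,-0.36,3,-7.1,-0.008,-0.005,0.005], force=25)

```text
time_s: 31.65
ee_pos: [0.3723, -0.3214, 0.0823]
eef_rot: [-2.651, -0.005, 0.104]
force: [-1.3, -1.5, 5.1]
grip_width: 0.0515
```

Emit:
carry_out(commands=[1,0.1,-1,2,0,0,0,1,0.2,-2,4,0,0,0,1,0.3,-3,6,0,0,0,1,0.4,-4,8,0,0,0,1,0.4,-4,11,0,0,0,1,0.4,-2,12.5,0,0,0,1,2.4,1,12.5,-0.12,-0.01,0,1,4.5,4,12.5,-0.24,-0.02,0,1,6.6,7,12.5,-0.36,-0.03,0,1,8.7,10,12.5,-0.48,-0.05,0,1,11,13,12.5,-0.49,-0.05,0,1,13,16,12.5,-0.49,-0.05,0])

```text
time_s: 32.65
ee_pos: [0.5033, -0.1587, 0.2086]
eef_rot: [3.137, -0.005, 0.107]
force: [0.6, -0.1, -2.5]
grip_width: 0.0518
```

Emit:
carry_out(commands=[1,2.1,3.2,-1,0,0,0,1,4.2,6.4,-2,0,0,0,1,6,9.6,-4,0,0,0,1,6,10.5,-5,0,0,0,1,6,10.5,-5,0,0,0,1,6,10.5,-5,0,0,0,1,6,10.5,-5,0,0,0])

```text
time_s: 33.23
ee_pos: [0.5633, -0.0549, 0.1596]
eef_rot: [3.137, -0.006, 0.106]
force: [-0.3, 0.3, -1.6]
grip_width: 0.0521
```

```bash
python3 - <<'E'
from r import *
held(); p,W,i=look(); base(W)
E
```

```text
ee [ 0.5633 -0.0549  0.1596] rot [ 3.137 -0.006  0.106] F [-0.3  0.3 -1.6] w 0.0521 upright [0.004 0.007 0.   ]
scene lowest [0.1298 0.1306] rel -0.029510418489684387 321
side lowest [0.1273 0.129 ] rel -0.030883572587680347 243
base c [-0.0008 -0.001   0.029 ] size [0.0565 0.0481 0.0033] n [-0.003 -0.005  1.   ] 9703
```

Emit:
carry_out(commands=[1,-0.13,0,-2.5,0.004,0.007,0,1,-0.13,0,-5,0.004,0.007,0,1,-0.13,0,-7.4,0.004,0.007,0,1,-0.13,0,-7.4,0.004,0.007,0,1,-0.13,0,-7.4,0.004,0.007,0,1,-0.13,0,-7.4,0.004,0.007,0])

```text
time_s: 33.88
ee_pos: [0.5628, -0.0555, 0.0874]
eef_rot: [3.141, -0.002, 0.105]
force: [-0.4, -0.3, -2.3]
grip_width: 0.0517
```

```bash
python3 - <<'E'
from r import *
o=ctrl.get_obs();print(o['ee_pos'],o['eef_rot'],o['force']); p,W,i=look(); base(W); q=p.copy()
e=o['ee_pos']; a=np.linspace(0,2*np.pi,60)
for c,r,z,col in [((.5642,-.0569),.038,.042,(0,255,0)),((e[0]+.002,e[1]-.002),.03,e[2]-.031,(0,0,255))]:
    cv2.polylines(q,[np.int32([px(i,[c[0]+r*np.cos(t),c[1]+r*np.sin(t),z]) for t in a])],True,col,1)
cv2.imwrite('pics/w16.png',cv2.resize(np.hstack([p[130:400,210:430],q[130:400,210:430]]),None,fx=1.8,fy=1.8))
E
```

```text
[ 0.56284888 -0.05547532  0.08741342] [ 3.14104555e+00 -2.17826041e-03  1.05160172e-01] [-0.38521518 -0.29720855 -2.32837473]
base c [-0.0005 -0.0011  0.0287] size [0.0566 0.0479 0.0034] n [ 0.002 -0.008  1.   ] 9751
```

View pics/w16.png

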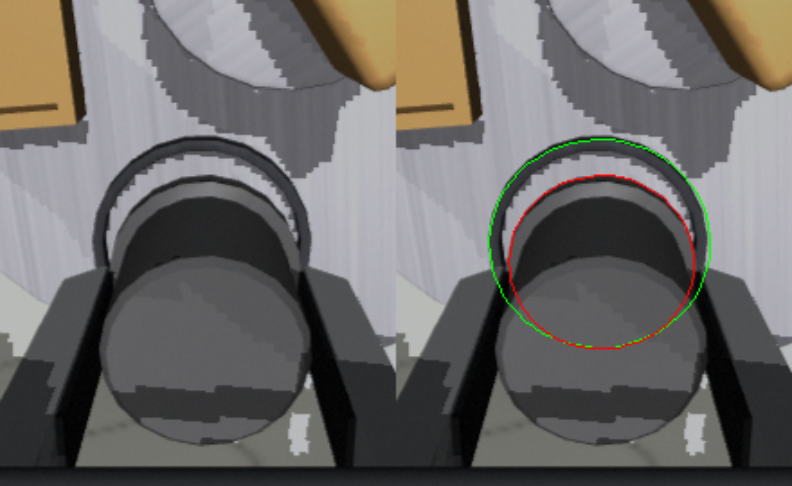

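Emit:
carry_out(commands=[1,-0.1,0.15,-0.3,0,0,0,1,-0.1,0.15,-0.8,0,0,0,1,-0.1,0.15,-1.3,0,0,0,1,-0.1,0.15,-1.7,0,0,0,1,-0.1,0.15,-2,0,0,0,1,-0.1,0.15,-2.2,0,0,0,1,-0.1,0.15,-2.35,0,0,0,1,-0.1,0.15,-2.35,0,0,0])

```text
time_s: 34.6
ee_pos: [0.5626, -0.0539, 0.0647]
eef_rot: [3.141, -0.004, 0.105]
force: [0.0, 1.3, 2.6]
grip_width: 0.0512
```

Contact on the pocket floor; release, retreat and look at everything from a vantage point.

Emit:
carry_out(commands=[-0.5,0,0,0,0,0,0,-0.5,0,0,0,0,0,0,-0.5,0,0,0,0,0,0,-0.5,0,0,0,0,0,0,-0.5,0,0,2,0,0,0,-0.5,0,0,6,0,0,0,-0.5,0,0,10,0,0,0,-0.5,0,0,14,0,0,0,-0.5,0,0,18,0,0,0,-0.5,0,-2,20,0,0,0,-0.5,0,-2,20,0,0,0,-0.5,0,-2,20,0,0,0])

```text
time_s: 35.6
ee_pos: [0.5627, -0.0744, 0.2651]
eef_rot: [3.14, -0.005, 0.104]
force: [0.6, -0.0, 0.2]
grip_width: 0.0706
```

```bash
python3 - <<'E'
from r import *
o=ctrl.get_obs(); print(o['ee_pos'],o['grip_width'],o['force'])
for c in [(.564,-.056),(.67,.002),(.6465,.1218),(.5274,.1363)]: placed(c)
p,W,i=look('w17'); z=W[...,2]; bar(W,.576,.045,.089,.13)
r=np.hypot(W[...,0]-.5765,W[...,1]-.0454);m=(z>.05)&(z<.058)&(r>.095)&(r<.18); print('tray',cv2.minAreaRect(W[m][:,:2].astype(np.float32)))
m=(z>.027)&(z<.032)&(r>.165)&(r<.2); q=W[m][:,:2]-[.5765,.0454]; print('ptr ang',np.arctan2(-q.mean(0)[1],-q.mean(0)[0]),len(q))
m=(r<.036)&(z>.07)&(z<.09); print('collar top',np.median(W[m],0),np.percentile(z[m],[2,98]))
E
```

```text
[ 0.56265535 -0.07439469  0.26508707] 0.07055248391311002 [ 0.63284163 -0.01459591  0.20293339]
placed scene [ 0.5654 -0.0565  0.0952] [0.0459 0.0457 0.0045] [ 0.004 -0.    -1.   ] 171
placed side [ 0.5614 -0.0585  0.0939] [0.0454 0.0474 0.004 ] [-0.     0.005  1.   ] 183
placed wrist [ 0.5638 -0.0549  0.0933] [0.0475 0.0472 0.0033] [-0.     0.002  1.   ] 2360
placed scene [0.6714 0.0031 0.0947] [0.0495 0.0442 0.004 ] [ 0.001 -0.013  1.   ] 219
placed side [6.681e-01 3.000e-04 9.400e-02] [0.0462 0.0474 0.004 ] [ 0.004 -0.007 -1.   ] 148
placed wrist [0.6698 0.004  0.0934] [0.0474 0.0475 0.0035] [0.    0.001 1.   ] 2628
placed scene [0.6481 0.1218 0.0945] [0.0471 0.0463 0.0037] [ 0.     0.001 -1.   ] 222
placed side [0.6449 0.1185 0.0934] [0.0458 0.049  0.0035] [-0.003  0.002 -1.   ] 63
placed wrist [0.6475 0.108  0.0935] [0.0448 0.0203 0.0034] [ 0.003  0.011 -1.   ] 1256
placed scene [0.5266 0.136  0.0953] [0.0457 0.0465 0.0048] [0.008 0.014 1.   ] 157
placed side [0.5205 0.1321 0.0942] [0.0374 0.0462 0.0047] [-0.002 -0.011 -1.   ] 107
bar ((0.5752665400505066, 0.043429285287857056), (0.018153192475438118, 0.0759451687335968), 40.96248245239258) 2332 [0.118334   0.12101702 0.12242644]
collar ((0.5912033319473267, 0.057454075664281845), 0.061586372554302216)
tray ((0.5550472140312195, 0.02681506797671318), (0.232877716422081, 0.12147035449743271), 7.460988998413086)
ptr ang 0.20662216314255508 220
collar top [0.57626484 0.0460408  0.08143802] [0.0798067 0.0833016]
```

View pics/w17.png

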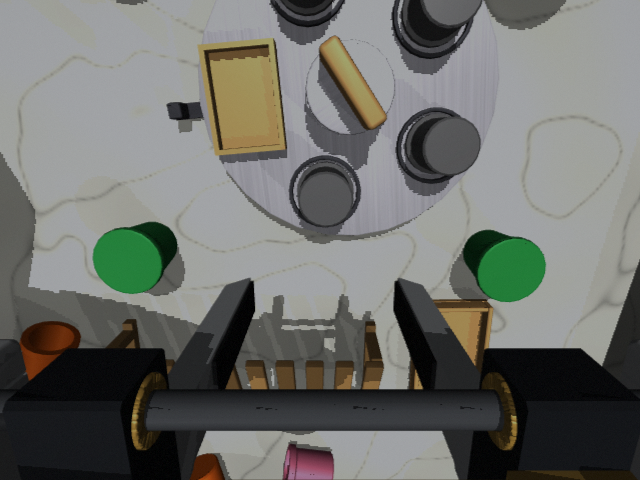

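```bash
python3 -c "
from station import ticket
print(ticket.hand_in())"
```

```text
the job is handed in; nothing more can be done
None
```

The carousel is back in service and the job is handed in. I fitted the handle over the hub in one go, turned the deck until the bamboo tray stood over the pointer, and set all four grey ramekins rim-down in pockets of their own. It took about 36 s of robot time.

**Last checks:**
- **Handle:** home, with the bar top at 0.122 m. That matches 34 mm of deck plus 88 mm of handle.
- **Deck:** the tray lines up with the pointer to within about 0.02 rad; 0.12 was allowed.
- **Ramekins:** every base reads level, about 94 mm above the counter, so each one sits on its pocket floor. The best views put them about 1–2 mm from the pocket centres.
- **Other things on the counter:** nothing else looked disturbed in the wrist pictures, and no contact with any of it was felt.
- **Robot:** the gripper was empty and clear of everything.

**Disagreements:**
- The three cameras differed by 2–4 mm from each other.
- For the two pockets furthest from the robot's base, the last wrist readings failed. One ramekin was cut off by the picture edge and the other gave no reading. I relied on the scene and side cameras for those, and the side camera's view of one was partly hidden and read about 8 mm off. An earlier wrist reading of the other agreed.
- The last numeric fits of the tray and collar outlines were spoiled by the ramekins. I judged those two from the picture and the earlier fit.

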